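# Clamp glued wing stays on the warm bonding bed

### The job

First turn the warmer dial off (fully anticlockwise). Then stand every wing stay on the bed, each at a fence of its own: black face flat against the fence's left side, tab towards the bed's front edge and level with the fence's front end, and put one spring clip over each from the front so that its jaws pinch tab and fence together. With all of them clamped, turn the dial to full (fully clockwise), and leave the bystanders where they are.

Things in the scene. Friction and masses are not known exactly. Their poses are not given: they have to be found in the camera images.
- supply: Bystander: grey power supply box, 100 x 100 x 55 mm, fixed, on the other side of the bed from the dial; origin under its centre.
- bed: Bonding bed, fixed: bare aluminium plate 250 x 320 mm, its top 10 mm above the bench. Origin at bench level on its middle line, 120 mm from the front edge (nearest the robot), 130 mm from the rear; x to the rear edge, y left, z up. Three upright steel fences run along x.
- dial (a joint): Warmer dial on the controller: value 0 = fully anticlockwise stop (off), 2.2 = fully clockwise stop (full heat), growing clockwise seen from above; stays where it is left, about 0.04 N m to turn.
- dial_grip (a point): Point on the dial's upright axis at the height to grip, 67 mm above the bench. The grip is a black bar 49 mm long, 14 mm thick, 32 mm tall (top at 74 mm); this point turns with it, its x is along the bar. It stands on a grey controller box 100 x 100 x 30 mm, fixed, left or right of the bed.
- fence1 (a point): Fence 1 from the right of the bed: steel bar 100 mm long, 8 mm thick, 28 mm high above the bed's plate. This point is on the plate's top, on the fence's left face, at its front end; x runs along the fence to the rear, y to the left, away from the face (the fence itself lies at y from -8 mm to 0). Fences are 100 mm apart.
- fence2 (a point): Fence 2 from the right of the bed: steel bar 100 mm long, 8 mm thick, 28 mm high above the bed's plate. This point is on the plate's top, on the fence's left face, at its front end; x runs along the fence to the rear, y to the left, away from the face (the fence itself lies at y from -8 mm to 0). Fences are 100 mm apart.
- fence3 (a point): Fence 3 from the right of the bed: steel bar 100 mm long, 8 mm thick, 28 mm high above the bed's plate. This point is on the plate's top, on the fence's left face, at its front end; x runs along the fence to the rear, y to the left, away from the face (the fence itself lies at y from -8 mm to 0). Fences are 100 mm apart.
- stay1: Wing stay (may be absent), aluminium L bracket, 0.2-0.33 kg, standing: blade 110 (x) x 10 (y) x 70 mm tall, right side (-y) faced black; foot 10 mm high sticks out 35 mm to the left (+y) along the rear 68 mm of the blade; the front 42 mm is the free tab. Origin on the underside, mid-length and mid-thickness of the blade; x from tab to heel. Centre of mass about 12 mm behind it, 12 mm left.
- stay2: Wing stay (may be absent), aluminium L bracket, 0.2-0.33 kg, standing: blade 110 (x) x 10 (y) x 70 mm tall, right side (-y) faced black; foot 10 mm high sticks out 35 mm to the left (+y) along the rear 68 mm of the blade; the front 42 mm is the free tab. Origin on the underside, mid-length and mid-thickness of the blade; x from tab to heel. Centre of mass about 12 mm behind it, 12 mm left.
- stay3: Wing stay (may be absent), aluminium L bracket, 0.2-0.33 kg, standing: blade 110 (x) x 10 (y) x 70 mm tall, right side (-y) faced black; foot 10 mm high sticks out 35 mm to the left (+y) along the rear 68 mm of the blade; the front 42 mm is the free tab. Origin on the underside, mid-length and mid-thickness of the blade; x from tab to heel. Centre of mass about 12 mm behind it, 12 mm left.
- clip1: Black sprung clip (like a big clothes peg) on its side, 30 mm high, 85 g. Origin under the steel pivot (axis upright); x to the jaws: tips (rubber rollers 10 mm across) 60 mm ahead, handles reach 58 mm back, 64 mm wide over their ends closed, 34 squeezed, outer faces then parallel 12 to 58 mm back. Frame of the right arm (-y): the clip's middle line is x turned anticlockwise by half the jaw angle.
- clip1_jaw (a joint): Jaw opening angle of that clip between its two arms: 0 closed, 0.55 squeezed fully open (jaw gap about 33 mm); a spring closes it, about 16 N on the handles to open fully; about 0.29 when closed on a blade and fence (18 mm together).
- clip2: Black sprung clip (like a big clothes peg) on its side, 30 mm high, 85 g. Origin under the steel pivot (axis upright); x to the jaws: tips (rubber rollers 10 mm across) 60 mm ahead, handles reach 58 mm back, 64 mm wide over their ends closed, 34 squeezed, outer faces then parallel 12 to 58 mm back. Frame of the right arm (-y): the clip's middle line is x turned anticlockwise by half the jaw angle.
- clip2_jaw (a joint): Jaw opening angle of that clip between its two arms: 0 closed, 0.55 squeezed fully open (jaw gap about 33 mm); a spring closes it, about 16 N on the handles to open fully; about 0.29 when closed on a blade and fence (18 mm together).
- clip3: Black sprung clip (like a big clothes peg) on its side, 30 mm high, 85 g. Origin under the steel pivot (axis upright); x to the jaws: tips (rubber rollers 10 mm across) 60 mm ahead, handles reach 58 mm back, 64 mm wide over their ends closed, 34 squeezed, outer faces then parallel 12 to 58 mm back. Frame of the right arm (-y): the clip's middle line is x turned anticlockwise by half the jaw angle.
- clip3_jaw (a joint): Jaw opening angle of that clip between its two arms: 0 closed, 0.55 squeezed fully open (jaw gap about 33 mm); a spring closes it, about 16 N on the handles to open fully; about 0.29 when closed on a blade and fence (18 mm together).
- tyre_a: Bystander: tyre on a white rim, lying, 64 mm across, 28 high; origin under its centre.
- tyre_b: Bystander: the same kind of tyre; origin under its centre.
- spray: Bystander: spray can, 52 mm across, 150 high; origin under its centre.
- cleaner: Bystander: white bottle, 48 mm across, 120 high; origin under its centre.
- driver: Bystander: screwdriver; origin under its centre.
- tray: Bystander: open black tray 120 x 80 x 22 mm; origin under its centre.
- pack: Bystander: grey battery pack 96 x 46 x 26 mm; origin under its centre.
Mind the look-alikes: they are no part of the job. Leave any pink look-alike of the stay3 alone.

How it is judged:
By the outcome, as a careful person would: the job done as asked, in the order asked, and still so for the second after the job is handed in, with the robot touching nothing.
Of stay1, stay2, stay3 only 2 to 3 are there at a start; the rules pass over those that are not, and their reading is None.
At some moment in a run one of clip1, clip2, clip3 may be knocked a few centimetres aside while the robot is not near it.
It also fails if it takes over 210 s, if anything falls off the work surface, if the arm or the gripper's body presses on something with over 40 N, if the wrist force passes 120 N, or if a joint passes its speed limit or range.

### The arm

A 6-joint arm with a two-finger parallel gripper is mounted at the origin on the work surface. World frame = base frame: x ahead of the robot, y to its left, z up, the work surface at z = 0. Lengths are in m, angles in rad, forces in N, time in s.
With the tool pointing down it reaches from about 0.35 to 0.875 m from the base axis. Payload 4.2 kg.
Tool frame: the origin (TCP) lies between the finger pads; the fingertips stand 14 mm ahead of it and the grasp point (between the pads) lies 5 mm behind it; z points along the fingers, x is the direction in which the jaws open and shut, and the axes are right-handed (so a half turn about z gives the same grasp; the last joint's range is limited). The gripper opens to 85 mm and grips with 20 to 120 N. Pads are 22 mm wide; open, the fingers measure 114 mm over their backs; the gripper's body (76 mm by 85 mm) begins 54 mm behind the grasp point. The pads swing forward as they close: fully open they stand 13 mm farther back than shut.
Start: joints at [1.429, 0.385, 0.008, 0, -1.194, -0.259], TCP at [0.244, 0.575, 0.206] pointing down, gripper open.
Joint ranges: [-3.14, 3.14], [-1.21, 2.06], [-1.07, 1.41], [-3.16, 2.05], [-2.99, -0.16], [-3.1, 3.1]. Speed limits (rad/s): [2.79, 2.79, 3.14, 3.14, 3.14, 3.14].

### API

Orientations are given as a rotation vector (axis times angle).
In Python, from bench import sense, vision, manip gives the robot as it stands.
- The arm moves only by the tool apply_moves, never from a script. Its argument "increments" is a list of rows, each a list of 5 numbers: the closure, from -1 (fully open) to 1 (shut), then the shift along the world's x, y, z in m, then the turn about the world's z in rad. In form: [[grip, dx, dy, dz, turn], ...]. A call has 1 to 12 rows; each row is the pose to reach, as a shift and turn from the pose commanded when the call began; what a row does not reach only later rows make up. A row lasts 1/12 s, in which the tool goes at most 41.7 mm and 7.16 degrees, less where a joint would pass 70% of its speed; a pose out of reach is approached as far as the arm can. A call with a gripper value outside its range is refused whole. The fingers move at their own pace and stop on an object; "force" is the grip in N (left out, the last holds). Time passes only in rows, so rows that repeat a pose let the fingers close. It gives the time, the measured TCP pose, the force and the opening at its end, in the units of the state.
- sense(): the state, without advancing time (a new reading comes with each control period).
- vision.snapshot(name): name is "scene" or "top" or "wrist"; returns a dict with "image" (384x512x3 uint8, red, green, blue), "depth" (384x512 float32, m along the optical axis (not along the pixel's ray), 0 where there is no reading), "fov_y" (degrees; the focal length in pixels is half the picture's height over the tangent of half this angle, whatever the lens; pixels are square), "cx", "cy" (the principal point, pixels), "extrinsics" (4x4, takes a point from camera to world coordinates). Camera axes: x right, y up, looking along -z (the intrinsics and any distortion apply to the point x, -y, -z); pixel columns grow to the right and rows downward; lengths in m; the calibration is good to about 2 mm. A picture is of the moment at which its call begins.
- manip.sign_off(): hands the job in, once; it reports no verdict.
The state is a dict: "time_s": time; "joints": joint angles; "dq": joint speeds; "effort": joint torques, N m; "ee_pos": TCP position; "tcp_rot": TCP orientation; "force": force on the tool from outside, world axes, zero at the start; "torque": the same for the moment, N m; "finger_gap": opening from 0.0 (shut) to 1.0 (fully open).
Only numpy, scipy, OpenCV 4.12 (cv2) and the standard library are available. Lean on these libraries where they do the work, as an engineer would, in place of code of your own. Each camera call takes 0.05 s, during which the arm holds its last target.

## Working session

There is one attempt and no reset: what is moved stays moved. The work goes in short steps, Python scripts to look and compute and a tool call to move; the robot and the scene stay as the last step left them, time stands still between calls to the robot, and variables do not carry over. Pictures are saved under pics/ and viewed, and the job is handed in when it is done.

Besides the shell and the picture viewer there is one more tool, called after "Request:" as a command line: name --pt "numbers of a row" for each row, then --argument value for the rest. apply_moves: Moves the arm, as the interface text tells. Its arguments: {"type":"object","properties":{"increments":{"type":"array","items":{"type":"array","items":{"type":"number"}}},"force":{"type":"number"}},"required":["increments"]}

```bash
ls; mkdir -p pics; cat > h.py <<'E'
import numpy as np, cv2
from bench import sense, vision, manip
def snap(n,save=None):
    s=vision.snapshot(n)
    if save: cv2.imwrite('pics/'+save+'.png',cv2.cvtColor(s['image'],cv2.COLOR_RGB2BGR))
    np.savez('/tmp/'+n+'.npz',**{k:s[k] for k in s})
    return s
def load(n):
    d=np.load('/tmp/'+n+'.npz'); return {k:d[k] for k in d.files}
def foc(s): return 384/2/np.tan(np.radians(float(s['fov_y']))/2)
def ray(s,u,v):
    f=foc(s); d=np.array([(u-float(s['cx']))/f,-(v-float(s['cy']))/f,-1.0]); E=s['extrinsics']
    return E[:3,3],E[:3,:3]@d
def onplane(s,u,v,z):
    o,d=ray(s,u,v); t=(z-o[2])/d[2]; return o+t*d
def pt(s,u,v):
    o,d=ray(s,u,v); return o+d*float(s['depth'][int(v),int(u)])
def proj(s,p):
    E=s['extrinsics']; c=E[:3,:3].T@(np.array(p)-E[:3,3]); f=foc(s)
    return float(s['cx'])+f*c[0]/-c[2], float(s['cy'])-f*c[1]/-c[2]
def cloud(s):
    f=foc(s); v,u=np.mgrid[0:384,0:512]; d=s['depth']
    c=np.stack([(u-float(s['cx']))/f*d,-(v-float(s['cy']))/f*d,-d],-1); E=s['extrinsics']
    return c@E[:3,:3].T+E[:3,3]
E
python3 - <<'E'
from h import *
print(sense())
for n in ('scene','top','wrist'):
    s=snap(n,n+'0'); print(n,s['fov_y'],s['cx'],s['cy'],s['extrinsics'].round(3).tolist(),[k for k in s])
E
```

```text
pics
{'time_s': 0.0, 'joints': array([ 1.42857080e+00,  3.85575932e-01,  6.57155143e-03, -4.81800803e-04,
       -1.19398421e+00, -2.58612064e-01]), 'dq': array([-0.00083541, -0.00167386,  0.00167765, -0.00043836, -0.00034702,
        0.00034891]), 'effort': array([ 4.51641881e-04, -3.92283475e+01,  1.88396412e+01,  4.18599218e+00,
       -4.62396769e-03, -6.17328780e-06]), 'ee_pos': array([0.24359888, 0.57485856, 0.20439126]), 'tcp_rot': array([ 1.73350894e+00, -2.61787911e+00,  2.10367492e-03]), 'force': array([-0.32494993,  0.00623979,  0.88212628]), 'torque': array([-0.00299037, -0.02355916,  0.01406084]), 'finger_gap': 0.9992741861245615}
scene 46.259781716465355 256.58959914483495 193.38794871430028 [[0.168, -0.721, 0.672, 1.776], [0.986, 0.116, -0.123, -0.247], [0.011, 0.683, 0.73, 1.412], [0.0, 0.0, 0.0, 1.0]] ['image', 'depth', 'fov_y', 'cx', 'cy', 'extrinsics']
top 43.78860802622572 253.22416449461775 190.5609627456492 [[-0.004, 0.987, -0.158, 0.295], [-1.0, -0.004, 0.001, -0.022], [0.001, 0.158, 0.987, 1.722], [0.0, 0.0, 0.0, 1.0]] ['image', 'depth', 'fov_y', 'cx', 'cy', 'extrinsics']
wrist 59.4693588219355 255.64265798864326 197.2494589187785 [[-0.39, 0.876, 0.282, 0.315], [-0.921, -0.372, -0.118, 0.545], [0.001, -0.306, 0.952, 0.372], [0.0, 0.0, 0.0, 1.0]] ['image', 'depth', 'fov_y', 'cx', 'cy', 'extrinsics']
```

View pics/scene0.png

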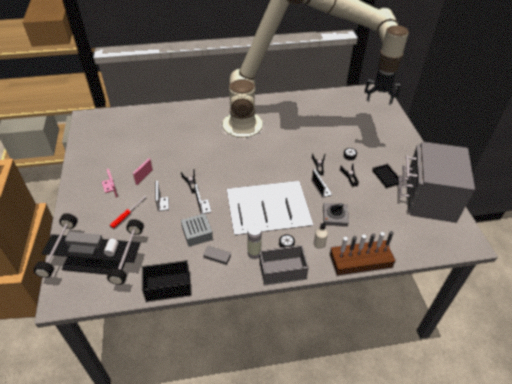

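View pics/top0.png

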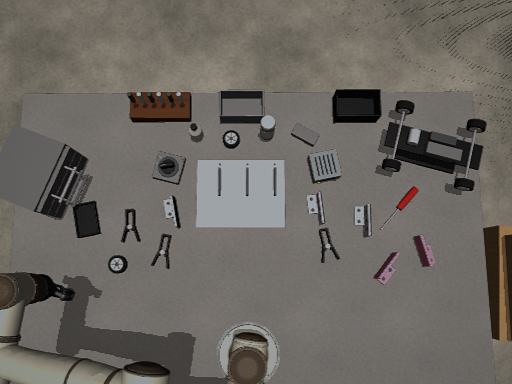

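View pics/wrist0.png

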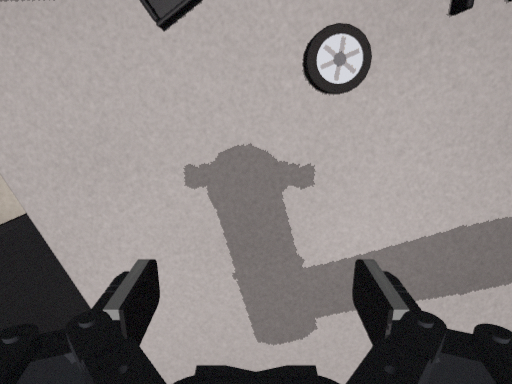

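```bash
python3 - <<'E'
from h import *
s=load('top')
im=cv2.cvtColor(s['image'],cv2.COLOR_RGB2BGR)
a=im[140:280,90:220]; b=im[140:290,290:420]
cv2.imwrite('pics/c1.png',cv2.resize(a,None,fx=4,fy=4,interpolation=cv2.INTER_CUBIC))
cv2.imwrite('pics/c2.png',cv2.resize(b,None,fx=4,fy=4,interpolation=cv2.INTER_CUBIC))
cv2.imwrite('pics/c3.png',cv2.resize(im[150:235,190:290],None,fx=6,fy=6,interpolation=cv2.INTER_CUBIC))
for n,u,v in [('dial',169,166),('supply',325,165),('table',250,280),('bed',205,215)]: print(n,pt(s,u,v).round(4))
E
```

```text
dial [0.6491 0.2737 0.0665]
supply [ 0.653  -0.2801  0.0551]
table [ 0.2496 -0.0113  0.002 ]
bed [0.4806 0.15   0.0099]
```

View pics/c1.png

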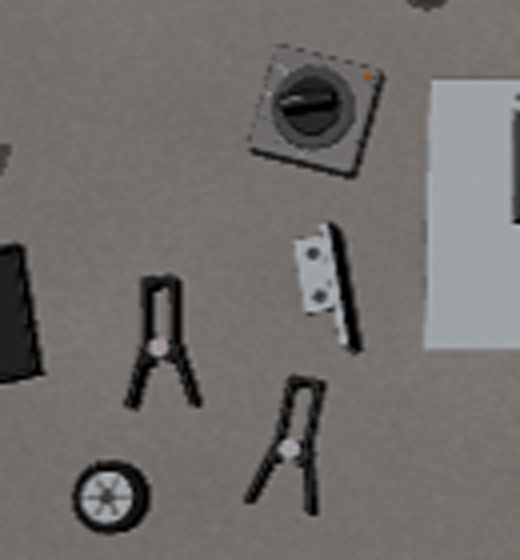

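View pics/c2.png

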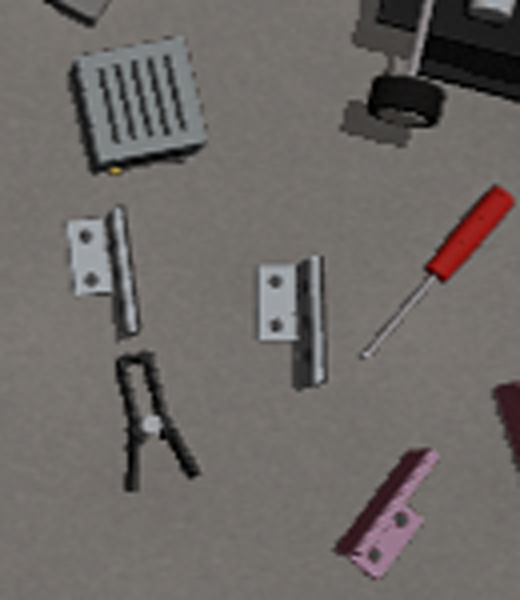

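View pics/c3.png

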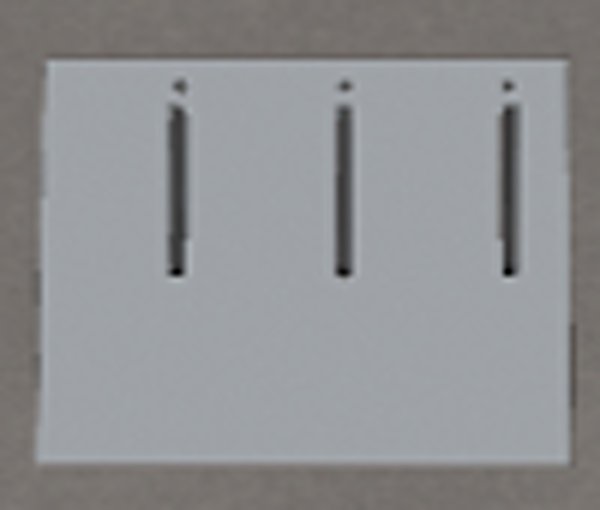

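Request:
apply_moves --pt "-1 0.03 -0.025 0 -0.1" --pt "-1 0.06 -0.05 0 -0.2" --pt "-1 0.09 -0.075 0 -0.3" --pt "-1 0.12 -0.1 0 -0.4" --pt "-1 0.15 -0.125 0 -0.5" --pt "-1 0.18 -0.15 0 -0.6" --pt "-1 0.21 -0.17 0 -0.7" --pt "-1 0.24 -0.195 0 -0.8" --pt "-1 0.27 -0.22 0 -0.9" --pt "-1 0.3 -0.245 0 -1.0" --pt "-1 0.33 -0.27 0 -1.1" --pt "-1 0.36 -0.29 0 -1.17"

```text
time_s: 1.15
ee_pos: [0.6048, 0.2833, 0.2053]
tcp_rot: [-0.008, -3.141, 0.001]
force: [0.3, 1.3, 0.3]
finger_gap: 1.0
```

Request:
apply_moves --pt "-1 0.03 -0.025 0 0" --pt "-1 0.045 -0.04 0 0" --pt "-1 0.045 -0.04 0 0" --pt "-1 0.045 -0.04 0 0"

```text
time_s: 1.48
ee_pos: [0.6492, 0.2442, 0.2043]
tcp_rot: [-0.004, -3.14, 0.001]
force: [-0.5, 0.3, -0.0]
finger_gap: 1.001
```

```bash
python3 - <<'E'
from h import *
s=snap('wrist','w1'); st=sense(); print(st['time_s'],st['joints'].round(3),st['ee_pos'].round(4),st['tcp_rot'].round(3),st['force'].round(2),st['torque'].round(3)); print(s['extrinsics'].round(3).tolist())
E
```

```text
1.5333 [ 0.594  0.504  0.199 -0.    -1.267 -0.595] [0.6486 0.2451 0.2047] [-1.00e-03 -3.14e+00  1.00e-03] [-0.23  0.35  0.53] [0.004 0.014 0.004]
[[-1.0, -0.003, 0.001, 0.649], [0.003, -0.952, -0.306, 0.166], [0.002, -0.306, 0.952, 0.372], [0.0, 0.0, 0.0, 1.0]]
```

View pics/w1.png

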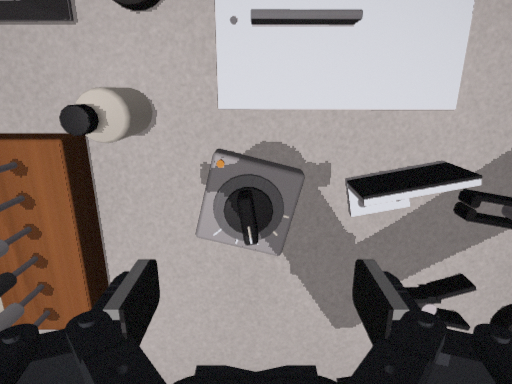

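```bash
python3 - <<'E'
from h import *
s=load('wrist'); P=cloud(s); z=P[...,2]
m=(z>0.066)&(z<0.085)&(np.hypot(P[...,0]-0.65,P[...,1]-0.272)<0.045)
Q=P[m]; r=cv2.minAreaRect((Q[:,:2]*1000).astype(np.float32)); print(m.sum(),r,np.median(Q[:,2]))
m2=(z>0.025)&(z<0.035)&(np.hypot(P[...,0]-0.65,P[...,1]-0.272)<0.085)
Q=P[m2]; print(m2.sum(),cv2.minAreaRect((Q[:,:2]*1000).astype(np.float32)),np.median(Q[:,2]))
a=s['image'][130:270,180:320]; cv2.imwrite('pics/d1.png',cv2.cvtColor(cv2.resize(a,None,fx=4,fy=4,interpolation=cv2.INTER_CUBIC),cv2.COLOR_RGB2BGR))
E
```

```text
713 ((656.4374389648438, 287.0646667480469), (14.083157539367676, 48.98726272583008), 8.664640426635742) 0.07301111867416438
4783 ((656.3341064453125, 287.32989501953125), (99.60873413085938, 99.910400390625), 75.46080017089844) 0.0293748062902629
```

View pics/d1.png

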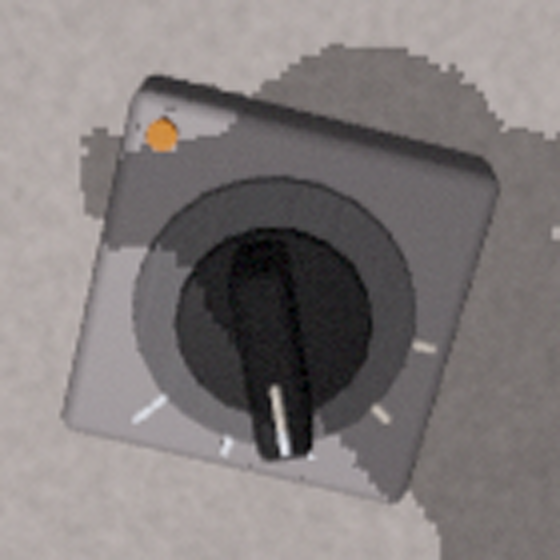

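Request:
apply_moves --pt "-1 0.008 0.021 -0.03 0.08" --pt "-1 0.008 0.042 -0.07 0.15" --pt "-1 0.008 0.042 -0.105 0.15" --pt "-1 0.008 0.042 -0.13 0.15" --pt "-1 0.008 0.042 -0.142 0.15" --pt "-1 0.008 0.042 -0.142 0.15" --pt "1 0.008 0.042 -0.142 0.15" --pt "1 0.008 0.042 -0.142 0.15" --pt "1 0.008 0.042 -0.142 0.15" --pt "1 0.008 0.042 -0.142 0.15" --pt "1 0.008 0.042 -0.142 0.15" --force 40

```text
time_s: 2.45
ee_pos: [0.6575, 0.2877, 0.0652]
tcp_rot: [-0.235, 3.13, 0.002]
force: [0.6, 0.4, 0.1]
finger_gap: 0.302
```

```bash
cat > st.py <<'E'
from h import *
st=sense(); r=st['tcp_rot']; R=cv2.Rodrigues(r)[0]
print('t',round(st['time_s'],2),'j',st['joints'].round(3),'p',st['ee_pos'].round(4),'yaw',round(np.degrees(np.arctan2(R[1,0],R[0,0])),2),'F',st['force'].round(1),'T',st['torque'].round(3),'gap',round(st['finger_gap'],3))
E
python3 st.py
```

```text
t 2.45 j [ 0.637  0.647  0.091  0.    -1.012 -0.487] p [0.6575 0.2877 0.0652] yaw -171.42 F [0.6 0.4 0.1] T [-0.032 -0.013  0.021] gap 0.302
```

Request:
apply_moves --pt "1 0 0 0 0" --pt "1 0 0 0 0" --pt "1 0 0 0 0" --pt "1 0 0 0 0.1" --pt "1 0 0 0 0.2" --pt "1 0 0 0 0.3" --pt "1 0 0 0 0.4" --pt "1 0 0 0 0.5" --pt "1 0 0 0 0.6"

```text
time_s: 3.2
ee_pos: [0.6568, 0.2874, 0.0634]
tcp_rot: [1.158, -2.92, 0.0]
force: [0.0, 0.3, 0.8]
finger_gap: -0.001
```

```bash
python3 st.py
```

```text
t 3.2 j [ 0.637  0.649  0.09   0.    -1.012  0.118] p [0.6568 0.2874 0.0634] yaw -136.75 F [0.  0.3 0.8] T [-0.009  0.014  0.034] gap -0.001
```

```bash
python3 - <<'E'
from h import *
snap('wrist','w2'); snap('scene','s2')
E
```

```text
(no output)
```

View pics/w2.png

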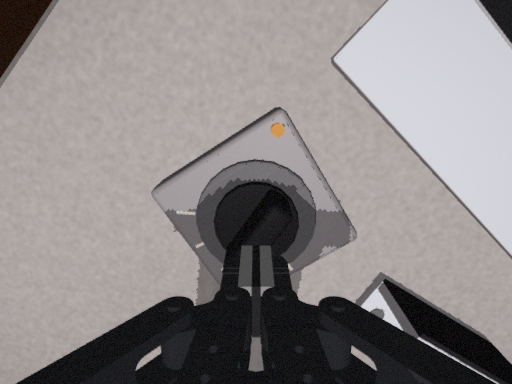

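```bash
python3 - <<'E'
from h import *
s=load('wrist'); P=cloud(s)
print(s['extrinsics'].round(3).tolist())
for u,v in [(258,250),(245,250),(270,250),(258,262),(245,260),(258,280),(268,205),(278,200),(245,225),(256,180),(256,220),(215,220),(290,270)]: print(u,v,P[v,u].round(4))
a=s['image'][130:310,160:360]; cv2.imwrite('pics/d2.png',cv2.cvtColor(cv2.resize(a,None,fx=4,fy=4,interpolation=cv2.INTER_CUBIC),cv2.COLOR_RGB2BGR))
s=load('scene');u,v=proj(s,[.656,.287,.07]);print(u,v);u=int(u);v=int(v)
a=s['image'][v-60:v+40,u-60:u+60]; cv2.imwrite('pics/d3.png',cv2.cvtColor(cv2.resize(a,None,fx=5,fy=5,interpolation=cv2.INTER_CUBIC),cv2.COLOR_RGB2BGR))
E
```

```text
[[-0.728, 0.652, 0.21, 0.71], [-0.685, -0.693, -0.223, 0.231], [-0.0, -0.306, 0.952, 0.231], [0.0, 0.0, 0.0, 1.0]]
258 250 [0.6629 0.2791 0.0974]
245 250 [0.6672 0.2828 0.0979]
270 250 [0.6592 0.2753 0.0978]
258 262 [0.663  0.2791 0.1082]
245 260 [0.6668 0.2829 0.1062]
258 280 [0.663  0.2792 0.1217]
268 205 [0.6663 0.2677 0.0678]
278 200 [0.6625 0.2636 0.0607]
245 225 [0.663  0.2894 0.0508]
256 180 [0.6741 0.2684 0.0356]
256 220 [0.6648 0.2783 0.0666]
215 220 [0.6762 0.3021 0.0426]
290 270 [0.6134 0.2994 0.0303]
337.44100242031936 205.32533467096508
```

View pics/d2.png

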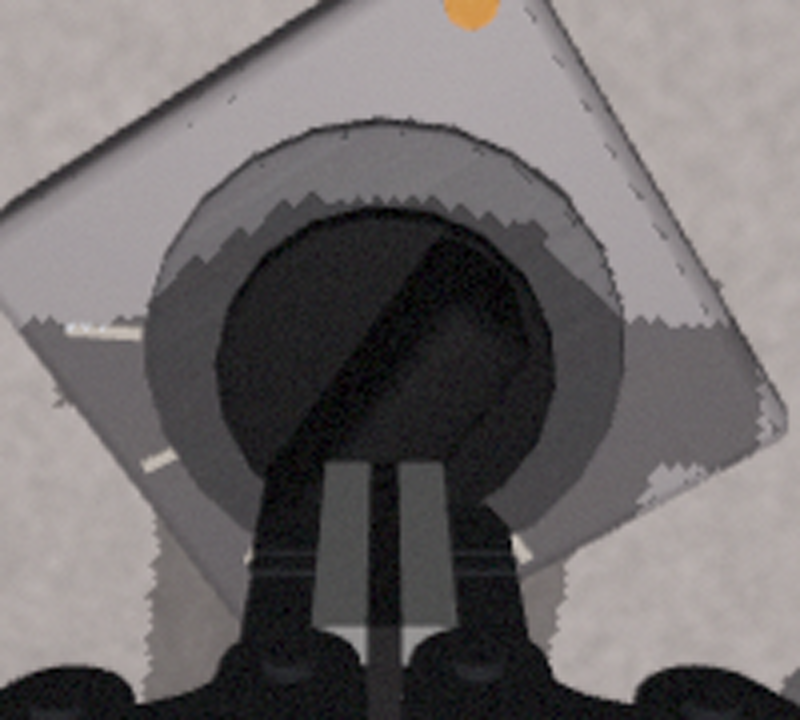

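View pics/d3.png

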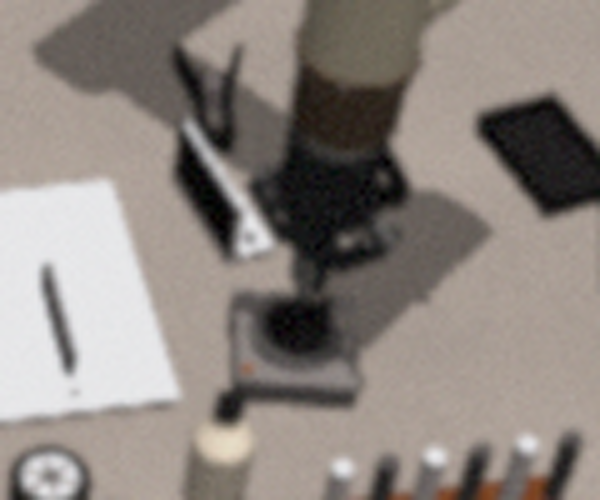

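```bash
python3 - <<'E'
from h import *
s=load('wrist'); P=cloud(s)
for c in (246,258,268):
  print(c,[(v,P[v,c].round(3).tolist()) for v in range(170,262,6)])
c=np.array([.6564,.287])
for a in (98.66,133.3):
  d=np.array([np.cos(np.radians(a)),np.sin(np.radians(a))]); n=np.array([-d[1],d[0]])
  print(a,[tuple(np.round(proj(s,[*(c+i*.0245*d+j*.007*n),.074])).astype(int)) for i,j in((1,1),(1,-1),(-1,-1),(-1,1))])
E
```

```text
246 [(170, [0.682, 0.268, 0.034]), (176, [0.68, 0.271, 0.036]), (182, [0.678, 0.273, 0.036]), (188, [0.676, 0.274, 0.043]), (194, [0.674, 0.277, 0.043]), (200, [0.71, 0.231, 0.231]), (206, [0.669, 0.283, 0.042]), (212, [0.666, 0.285, 0.044]), (218, [0.663, 0.288, 0.042]), (224, [0.663, 0.289, 0.051]), (230, [0.663, 0.288, 0.061]), (236, [0.663, 0.288, 0.069]), (242, [0.662, 0.289, 0.072]), (248, [0.667, 0.283, 0.095]), (254, [0.666, 0.283, 0.101]), (260, [0.667, 0.283, 0.106])]
258 [(170, [0.677, 0.263, 0.036]), (176, [0.675, 0.266, 0.035]), (182, [0.673, 0.268, 0.037]), (188, [0.671, 0.27, 0.043]), (194, [0.669, 0.272, 0.044]), (200, [0.666, 0.275, 0.044]), (206, [0.665, 0.276, 0.05]), (212, [0.665, 0.277, 0.058]), (218, [0.665, 0.277, 0.067]), (224, [0.664, 0.278, 0.072]), (230, [0.662, 0.28, 0.073]), (236, [0.66, 0.282, 0.073]), (242, [0.658, 0.285, 0.073]), (248, [0.663, 0.279, 0.096]), (254, [0.663, 0.279, 0.102]), (260, [0.663, 0.279, 0.106])]
268 [(170, [0.673, 0.259, 0.036]), (176, [0.67, 0.262, 0.034]), (182, [0.668, 0.264, 0.036]), (188, [0.667, 0.266, 0.044]), (194, [0.667, 0.267, 0.052]), (200, [0.667, 0.267, 0.062]), (206, [0.667, 0.268, 0.07]), (212, [0.665, 0.269, 0.073]), (218, [0.663, 0.271, 0.074]), (224, [0.661, 0.274, 0.074]), (230, [0.658, 0.276, 0.073]), (236, [0.656, 0.278, 0.074]), (242, [0.654, 0.281, 0.073]), (248, [0.659, 0.276, 0.095]), (254, [0.66, 0.276, 0.101]), (260, [0.659, 0.277, 0.105])]
98.66 [(np.int64(241), np.int64(288)), (np.int64(219), np.int64(275)), (np.int64(273), np.int64(203)), (np.int64(296), np.int64(218))]
133.3 [(np.int64(269), np.int64(289)), (np.int64(243), np.int64(289)), (np.int64(242), np.int64(202)), (np.int64(271), np.int64(202))]
```

Request:
apply_moves --pt "-1 0 0 0 -0.1" --pt "-1 0 0 0 -0.2" --pt "-1 0 0 0 -0.3" --pt "-1 0 0 0 -0.4" --pt "-1 0 0 0 -0.5" --pt "-1 0 0 0 -0.6" --pt "-1 0 0 0 -0.6" --pt "-1 0 0 0 -0.6" --pt "-1 0 0 -0.015 -0.6" --pt "-1 0 0 -0.03 -0.6" --pt "-1 0 0 -0.042 -0.6" --pt "-1 0 0 -0.042 -0.6"

```text
time_s: 4.3
ee_pos: [0.6548, 0.2863, 0.018]
tcp_rot: [0.235, -3.127, 0.004]
force: [-0.7, -0.5, -1.0]
finger_gap: 0.994
```

Request:
apply_moves --pt "1 0 0 0 0" --pt "1 0 0 0 0" --pt "1 0 0 0 0" --pt "1 0 0 0 0" --pt "1 0 0 0 0" --pt "1 0 0 0 0" --pt "1 0 0 0 0" --pt "1 0 0 0 0" --force 40

```text
time_s: 4.97
ee_pos: [0.657, 0.2876, 0.0222]
tcp_rot: [-0.236, 3.132, 0.0]
force: [-1.6, 0.2, 2.7]
finger_gap: 0.154
```

```bash
python3 st.py
```

```text
t 4.97 j [ 0.637  0.69   0.054  0.    -0.934 -0.487] p [0.657  0.2876 0.0222] yaw -171.39 F [-1.6  0.2  2.7] T [-0.027  0.281 -0.035] gap 0.154
```

Request:
apply_moves --pt "1 0 0 0 0.1" --pt "1 0 0 0 0.2" --pt "1 0 0 0 0.3" --pt "1 0 0 0 0.4" --pt "1 0 0 0 0.5" --pt "1 0 0 0 0.6" --pt "1 0 0 0 0.7" --pt "1 0 0 0 0.8" --pt "1 0 0 0 0.9" --pt "1 0 0 0 1.0"

```text
time_s: 5.8
ee_pos: [0.6565, 0.2873, 0.0223]
tcp_rot: [1.715, -2.632, 0.0]
force: [-2.6, -0.8, 4.3]
finger_gap: 0.153
```

```bash
python3 st.py
```

```text
t 5.8 j [ 0.637  0.69   0.054  0.    -0.935  0.517] p [0.6565 0.2873 0.0223] yaw -113.83 F [-2.6 -0.8  4.3] T [-0.179  0.63  -0.06 ] gap 0.153
```

Request:
apply_moves --pt "1 0 0 0 0.06" --pt "1 0 0 0 0.12" --pt "1 0 0 0 0.18" --pt "1 0 0 0 0.18"

```text
time_s: 6.13
ee_pos: [0.6565, 0.2871, 0.0222]
tcp_rot: [1.936, -2.473, -0.001]
force: [-2.5, -1.3, 5.9]
finger_gap: 0.154
```

```bash
python3 st.py
```

```text
t 6.13 j [ 0.637  0.69   0.054 -0.    -0.935  0.692] p [0.6565 0.2871 0.0222] yaw -103.88 F [-2.5 -1.3  5.9] T [-0.204  0.786 -0.549] gap 0.154
```

Request:
apply_moves --pt "-1 0 0 0 0" --pt "-1 0 0 0 0" --pt "-1 0 0 0 0" --pt "-1 0 0 0 0" --pt "-1 0 0 0.04 0" --pt "-1 0 0 0.08 0" --pt "-1 0 0 0.12 0" --pt "-1 0 0 0.16 0" --pt "-1 0 0 0.2 0" --pt "-1 0 0 0.2 0"

```text
time_s: 6.97
ee_pos: [0.6612, 0.289, 0.2331]
tcp_rot: [-1.928, 2.457, -0.008]
force: [0.3, -0.4, 2.4]
finger_gap: 1.0
```

```bash
python3 st.py; python3 - <<'E'
from h import *
s=snap('wrist','w3')
t=load('top')
P=cloud(t)
# blades: z 0.055-0.08 clusters
z=P[...,2]
m=((z>0.05)&(z<0.085)).astype(np.uint8)
n,l,stt,c=cv2.connectedComponentsWithStats(m)
for i in range(1,n):
    if stt[i,4]>15 and stt[i,4]<400:
        Q=P[l==i]; print(stt[i,4],c[i].round(1),Q.mean(0).round(4),[np.round(x,1) for x in cv2.minAreaRect((Q[:,:2]*1000).astype(np.float32))], t['image'][l==i].mean(0).round())
E
```

```text
t 6.97 j [ 0.637  0.53   0.31   0.004 -1.332  0.693] p [0.6612 0.289  0.2331] yaw -103.74 F [ 0.3 -0.4  2.4] T [ 0.041 -0.089  0.025] gap 1.0
380 [239.3 103.6] [0.8777 0.0252 0.0689] [array([877. ,  17.4]), array([102.3, 156.2]), np.float64(0.1)] [53. 51. 52.]
24 [186.7  95.6] [0.9145 0.2179 0.0524] [array([913.5, 216.3]), array([40.1, 18.5]), np.float64(30.6)] [73. 43. 25.]
93 [180.9 106.4] [0.8731 0.2379 0.0536] [array([878. , 240.8]), array([81.8, 50.6]), np.float64(46.9)] [72. 44. 27.]
26 [155.2 102.8] [0.8868 0.3315 0.055 ] [array([888.5, 330.9]), array([20.7, 35.4]), np.float64(41.6)] [60. 37. 24.]
172 [155.8 111. ] [0.8561 0.3288 0.0535] [array([850.3, 329.8]), array([176. ,  50.6]), np.float64(70.6)] [78. 47. 28.]
19 [164.7 103.7] [0.8837 0.297  0.0536] [array([884.5, 297.6]), array([12. , 31.5]), np.float64(39.7)] [61. 38. 25.]
42 [136.3 113. ] [0.8494 0.3996 0.0525] [array([849.9, 397. ]), array([30.4, 52.1]), np.float64(9.3)] [81. 47. 27.]
54 [402.6 111.7] [ 0.8431 -0.5609  0.0748] [array([ 837.1, -560.3]), array([59.3, 26.8]), np.float64(72.3)] [54. 52. 50.]
84 [195.9 132
[... 981 characters left out ...]
array([ 501. , -260.7]), array([107.5,  11.5]), np.float64(6.2)] [111. 112. 115.]
114 [174.1 211.3] [0.488  0.2519 0.0672] [array([490.5, 252.7]), array([108.8,  11.1]), np.float64(10.9)] [86. 88. 90.]
67 [ 58.4 208.3] [0.4998 0.6552 0.068 ] [array([502., 655.]), array([ 7.5, 60.1]), np.float64(69.8)] [29. 28. 28.]
132 [368.9 220. ] [ 0.4549 -0.4254  0.067 ] [array([ 456.5, -426.7]), array([ 13.4, 108.6]), np.float64(88.8)] [104. 105. 107.]
159 [425.2 250.2] [ 0.3497 -0.6149  0.066 ] [array([ 350. , -616.1]), array([109.8,  13.3]), np.float64(14.2)] [114.  85.  99.]
134 [388.6 264.9] [ 0.3003 -0.4864  0.067 ] [array([ 300.1, -487.2]), array([ 11.9, 109.9]), np.float64(50.6)] [125.  96. 112.]
```

View pics/w3.png

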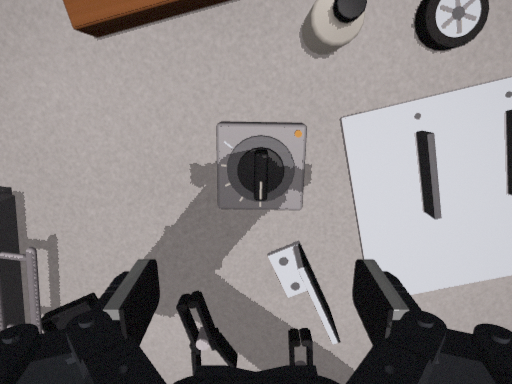

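Request:
apply_moves --pt "-1 -0.02 -0.03 0 0.05" --pt "-1 -0.04 -0.06 0 0.1" --pt "-1 -0.06 -0.09 0.01 0.15" --pt "-1 -0.08 -0.12 0.01 0.2" --pt "-1 -0.1 -0.15 0.02 0.24" --pt "-1 -0.11 -0.16 0.02 0.24" --pt "-1 -0.11 -0.16 0.02 0.24" --pt "-1 -0.11 -0.16 0.02 0.24"

```text
time_s: 7.68
ee_pos: [0.5464, 0.127, 0.2412]
tcp_rot: [-2.219, 2.223, 0.0]
force: [0.4, 0.3, -0.8]
finger_gap: 1.006
```

```bash
python3 st.py; python3 - <<'E'
from h import *
s=snap('wrist','w4')
E
```

```text
t 7.68 j [ 0.517  0.252 -0.094 -0.    -1.225  1.052] p [0.5464 0.127  0.2412] yaw -90.1 F [ 0.4  0.3 -0.8] T [ 0.051 -0.006 -0.016] gap 1.006
```

View pics/w4.png

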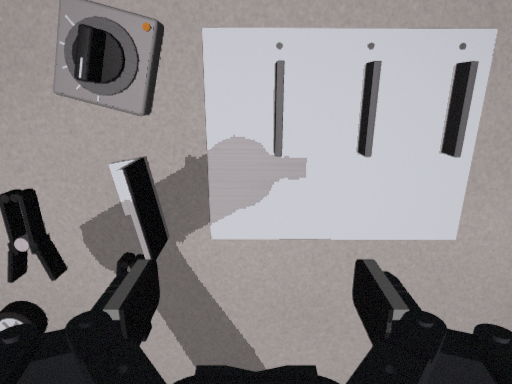

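```bash
cat > meas.py <<'E'
from h import *
def clusters(s,z0,z1,amin=30,amax=5000,roi=None):
    P=cloud(s); z=P[...,2]
    m=((z>z0)&(z<z1)&(s['depth']>0.15)); m[250:]=m[250:]
    if roi: m&=(P[...,0]>roi[0])&(P[...,0]<roi[1])&(P[...,1]>roi[2])&(P[...,1]<roi[3])
    n,l,stt,c=cv2.connectedComponentsWithStats(m.astype(np.uint8))
    out=[]
    for i in range(1,n):
        if amin<stt[i,4]<amax:
            Q=P[l==i]; (cx,cy),(w,h),a=cv2.minAreaRect((Q[:,:2]*1000).astype(np.float32))
            if h>w: w,h,a=h,w,a+90
            a=(a+90)%180-90
            out.append((stt[i,4],c[i].round(1),round(float(np.median(Q[:,2])),4),(round(cx,1),round(cy,1)),(round(w,1),round(h,1)),round(a,2)))
    return out
E
python3 - <<'E'
from meas import *
s=load('wrist')
print('fences');[print(o) for o in clusters(s,.034,.042,60,roi=(.5,.75,-.2,.16))]
print('blade');[print(o) for o in clusters(s,.064,.078,60,roi=(.4,.75,.15,.35))]
P=cloud(s)
m=(abs(P[...,2]-.01)<.004)&(s['image'].mean(-1)>140)&(P[...,1]<.2)
Q=P[m]; print('bed',cv2.minAreaRect((Q[:,:2]*1000).astype(np.float32)),np.median(Q[:,2]))
E
```

```text
fences
(np.int32(721), array([278.9, 107.7]), 0.0372, (602.2, 102.5), (98.9, 8.1), -0.25)
(np.int32(778), array([371.9, 107.8]), 0.0371, (602.0, 2.7), (99.3, 8.6), -0.21)
(np.int32(841), array([464.9, 108.2]), 0.0369, (601.9, -97.1), (99.1, 10.2), -0.71)
blade
(np.int32(1036), array([84.9, 52.8]), 0.0729, (655.9, 287.0), (49.3, 14.6), -13.94)
(np.int32(1007), array([135.3, 213. ]), 0.0692, (492.1, 257.5), (108.9, 11.0), 10.78)
bed ((562.1856079101562, 26.616683959960938), (320.5882263183594, 249.7765655517578), 89.81602478027344) 0.009229608446327697
```

Request:
apply_moves --pt "-1 -0.01 0.035 0 0.1" --pt "-1 -0.025 0.07 -0.02 0.19" --pt "-1 -0.035 0.105 -0.05 0.19" --pt "-1 -0.043 0.133 -0.085 0.19" --pt "-1 -0.043 0.133 -0.12 0.19" --pt "-1 -0.043 0.133 -0.155 0.19" --pt "-1 -0.043 0.133 -0.19 0.19" --pt "-1 -0.043 0.133 -0.21 0.19" --pt "-1 -0.043 0.133 -0.225 0.19" --pt "-1 -0.043 0.133 -0.236 0.19" --pt "-1 -0.043 0.133 -0.236 0.19" --pt "-1 -0.043 0.133 -0.236 0.19"

```text
time_s: 8.73
ee_pos: [0.504, 0.2609, 0.0047]
tcp_rot: [2.421, -2.0, 0.0]
force: [-0.3, 0.3, 0.4]
finger_gap: 1.004
```

```bash
python3 st.py
```

```text
t 8.73 j [ 0.763  0.511 -0.369  0.    -0.692  0.997] p [0.504  0.2609 0.0047] yaw -79.12 F [-0.3  0.3  0.4] T [-0.017 -0.006  0.013] gap 1.004
```

Request:
apply_moves --pt "1 0 0 0 0" --pt "1 0 0 0 0" --pt "1 0 0 0 0" --pt "1 0 0 0 0" --pt "1 0 0 0 0" --pt "1 0 0 0 0" --pt "1 0 0 0 0" --pt "1 0 0 0 0" --pt "1 0 0 0 0" --pt "1 0 0 0 0" --force 60

```text
time_s: 9.57
ee_pos: [0.504, 0.2604, 0.006]
tcp_rot: [-2.421, 2.001, -0.0]
force: [-0.0, -2.4, 5.3]
finger_gap: 0.112
```

```bash
python3 st.py
```

```text
t 9.57 j [ 0.763  0.508 -0.37   0.    -0.692  0.997] p [0.504  0.2604 0.006 ] yaw -79.15 F [-0.  -2.4  5.3] T [-0.427  0.257 -0.052] gap 0.112
```

Request:
apply_moves --pt "1 0 0 0.02 0" --pt "1 0 0 0.05 0" --pt "1 0 0 0.08 0" --pt "1 0.02 -0.025 0.08 -0.05" --pt "1 0.04 -0.05 0.08 -0.1" --pt "1 0.06 -0.075 0.08 -0.15" --pt "1 0.08 -0.1 0.08 -0.193" --pt "1 0.1 -0.125 0.08 -0.193" --pt "1 0.115 -0.1385 0.08 -0.193" --pt "1 0.115 -0.1385 0.08 -0.193" --pt "1 0.115 -0.1385 0.06 -0.193" --pt "1 0.115 -0.1385 0.05 -0.193"

```text
time_s: 10.57
ee_pos: [0.6171, 0.1214, 0.0527]
tcp_rot: [2.213, -2.226, -0.004]
force: [-0.3, 0.8, -4.4]
finger_gap: 0.109
```

```bash
python3 st.py; python3 - <<'E'
from h import *
s=snap('wrist','w5');s=snap('scene','s5')
E
```

```text
t 10.57 j [ 0.45   0.532 -0.166 -0.002 -0.877  1.116] p [0.6171 0.1214 0.0527] yaw -90.33 F [-0.3  0.8 -4.4] T [-0.082  0.226 -0.026] gap 0.109
```

View pics/w5.png

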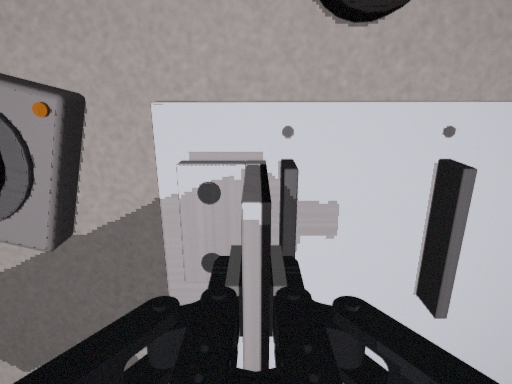

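```bash
cat > held.py <<'E'
from h import *
import sys
s=load('wrist'); P=cloud(s); st=sense(); e=st['ee_pos']
top=e[2]-.006+.07+float(sys.argv[1]) if len(sys.argv)>1 else e[2]+.064
m=(abs(P[...,2]-top)<.006)&(P[...,0]>e[0]+.012)&(P[...,0]<e[0]+.1)&(abs(P[...,1]-e[1])<.02)
Q=P[m]; print('held top',m.sum(),'zmed',np.median(Q[:,2]).round(4),'xmax',np.percentile(Q[:,0],[50,98,100]).round(4),'rect',cv2.minAreaRect((Q[:,:2]*1000).astype(np.float32)),'ymean',Q[:,1].mean().round(4),'tcp',e.round(4))
v=np.unique(np.nonzero(m)[0]); print(v.min(),v.max())
E
python3 held.py
```

```text
held top 3087 zmed 0.1156 xmax [0.6425 0.6596 0.6601] rect ((643.8743896484375, 121.70924377441406), (36.89659881591797, 32.49760055541992), 89.97570037841797) ymean 0.1217 tcp [0.6156 0.1213 0.0517]
196 296
```

Request:
apply_moves --pt "1 0 0 -0.015 0" --pt "1 0 0 -0.03 0" --pt "1 0 0 -0.037 0" --pt "1 0 0 -0.037 0" --pt "1 0 0 -0.037 0" --pt "1 0 0 -0.037 0"

```text
time_s: 11.17
ee_pos: [0.6192, 0.1224, 0.0193]
tcp_rot: [-2.217, 2.224, -0.001]
force: [0.1, -0.4, -2.9]
finger_gap: 0.11
```

```bash
python3 st.py
```

```text
t 11.17 j [ 0.451  0.573 -0.193  0.    -0.803  1.116] p [0.6192 0.1224 0.0193] yaw -90.18 F [ 0.1 -0.4 -2.9] T [-0.043  0.058  0.023] gap 0.11
```

Request:
apply_moves --pt "1 0 -0.003 0 0" --pt "1 0 -0.006 0 0" --pt "1 0 -0.009 0 0" --pt "1 0 -0.0105 0 0" --pt "1 0 -0.0115 0 0" --pt "1 0 -0.0115 0 0" --pt "1 0 -0.0115 0 0"

```text
time_s: 11.75
ee_pos: [0.6189, 0.1106, 0.0187]
tcp_rot: [-2.217, 2.225, -0.0]
force: [-0.1, 0.7, -2.5]
finger_gap: 0.107
```

```bash
python3 st.py
```

```text
t 11.75 j [ 0.434  0.571 -0.199 -0.    -0.8    1.133] p [0.6189 0.1106 0.0187] yaw -90.22 F [-0.1  0.7 -2.5] T [ 0.408  0.167 -0.046] gap 0.107
```

Request:
apply_moves --pt "1 0 -0.001 0 0" --pt "1 0 -0.002 0 0" --pt "1 0 -0.002 0 0" --pt "1 0 -0.002 0 0"

```text
time_s: 12.08
ee_pos: [0.619, 0.1105, 0.0186]
tcp_rot: [-2.216, 2.224, 0.001]
force: [-2.4, 7.4, -1.3]
finger_gap: 0.107
```

```bash
python3 st.py
```

```text
t 12.08 j [ 0.433  0.57  -0.2   -0.002 -0.799  1.136] p [0.619  0.1105 0.0186] yaw -90.21 F [-2.4  7.4 -1.3] T [ 2.172  0.724 -0.038] gap 0.107
```

Request:
apply_moves --pt "1 0 0.001 -0.001 0" --pt "1 0 0.001 -0.002 0" --pt "1 0 0.001 -0.003 0" --pt "1 0 0.001 -0.004 0" --pt "1 0 0.001 -0.004 0"

```text
time_s: 12.5
ee_pos: [0.6198, 0.1106, 0.0161]
tcp_rot: [-2.216, 2.223, -0.001]
force: [-1.6, 6.7, 3.7]
finger_gap: 0.108
```

```bash
python3 st.py
```

```text
t 12.5 j [ 0.433  0.574 -0.201 -0.    -0.792  1.135] p [0.6198 0.1106 0.0161] yaw -90.17 F [-1.6  6.7  3.7] T [ 1.605  0.832 -0.086] gap 0.108
```

Request:
apply_moves --pt "0.5 0 0.0005 0 0" --pt "-1 0 0.0005 0 0" --pt "-1 0 0.0005 0 0" --pt "-1 0 0.0005 0 0" --pt "-1 0 0.0005 0 0" --pt "-1 0 0.0005 0.03 0" --pt "-1 0 0 0.07 0" --pt "-1 -0.02 0 0.11 0" --pt "-1 -0.05 0 0.15 0" --pt "-1 -0.07 0 0.19 0" --pt "-1 -0.07 0 0.22 0" --pt "-1 -0.07 0 0.22 0"

```text
time_s: 13.5
ee_pos: [0.5518, 0.11, 0.2444]
tcp_rot: [-2.209, 2.213, -0.013]
force: [1.4, 0.7, 1.5]
finger_gap: 1.001
```

```bash
python3 st.py; python3 - <<'E'
from meas import *
s=snap('wrist','w6')
print('fences');[print(o) for o in clusters(s,.034,.042,60,roi=(.5,.75,-.2,.16))]
print('blade');[print(o) for o in clusters(s,.072,.088,60,roi=(.4,.75,.0,.35))]
E
```

```text
t 13.5 j [ 0.487  0.243 -0.099  0.004 -1.212  1.08 ] p [0.5518 0.11   0.2444] yaw -90.11 F [1.4 0.7 1.5] T [ 0.028 -0.189  0.007] gap 1.001
fences
(np.int32(658), array([264. , 115.5]), 0.0373, (602.7, 101.9), (99.0, 7.5), 0.11)
(np.int32(732), array([355.3, 116.5]), 0.0371, (602.0, 2.5), (98.0, 8.7), -0.31)
(np.int32(792), array([446.9, 116.8]), 0.0369, (601.3, -97.3), (99.1, 9.6), -0.17)
blade
(np.int32(669), array([69.9, 62.6]), 0.0733, (656.0, 286.9), (47.8, 13.5), -14.17)
(np.int32(1166), array([255.5, 113.9]), 0.0793, (606.8, 111.4), (109.4, 9.1), -0.04)
```

View pics/w6.png

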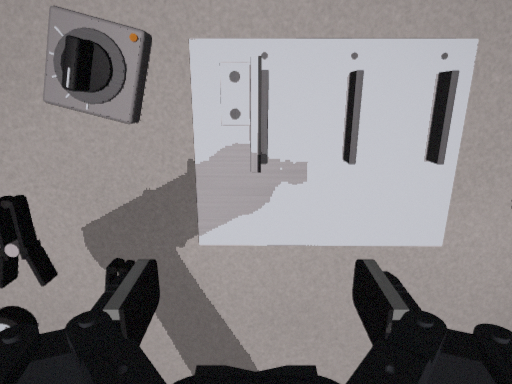

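Request:
apply_moves --pt "-1 -0.03 0.035 0 0" --pt "-1 -0.05 0.065 0 0" --pt "-1 -0.07 0.1 0 0" --pt "-1 -0.09 0.13 0 0" --pt "-1 -0.1 0.16 0 0" --pt "-1 -0.11 0.18 0 0" --pt "-1 -0.11 0.18 0 0" --pt "-1 -0.11 0.18 0 0"

```text
time_s: 14.22
ee_pos: [0.4382, 0.29, 0.2334]
tcp_rot: [2.218, -2.222, 0.0]
force: [1.2, 0.4, -0.2]
finger_gap: 0.998
```

```bash
python3 st.py; python3 - <<'E'
from meas import *
s=snap('wrist','w7')
[print(o) for o in clusters(s,.018,.036,40,roi=(.25,.6,.1,.5))]
t=load('top')
for u,v in ((130,225),(162,250),(325,243)): print(onplane(t,u,v,.03))
E
```

```text
t 14.22 j [ 0.894  0.196 -0.187 -0.    -1.19   0.675] p [0.4382 0.29   0.2334] yaw -90.1 F [ 1.2  0.4 -0.2] T [-0.011 -0.011  0.013] gap 0.998
(np.int32(86), array([286.2,   1.8]), 0.0259, (597.8, 261.2), (20.8, 3.6), 88.4)
(np.int32(676), array([422.1,  18.9]), 0.0229, (580.7, 120.3), (68.1, 31.0), 39.22)
(np.int32(2133), array([140.5, 151.8]), 0.0266, (446.9, 420.5), (116.8, 62.2), 4.02)
(np.int32(1475), array([247.3, 225.3]), 0.027, (357.3, 301.1), (116.7, 62.6), -9.65)
(np.int32(1464), array([117.1, 256.9]), 0.0276, (317.1, 464.7), (63.9, 46.1), -57.99)
[0.44385636 0.41343284 0.03      ]
[0.3553753  0.29770713 0.03      ]
[ 0.37753965 -0.27621097  0.03      ]
```

View pics/w7.png

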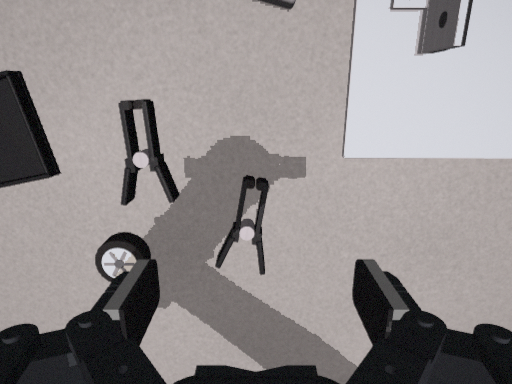

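```bash
cat > clip.py <<'E'
from meas import *
def clipfind(s,roi,z0=.016,z1=.040):
    P=cloud(s); z=P[...,2]
    m=(z>z0)&(z<z1)&(s['image'].max(-1)<300)&(P[...,0]>roi[0])&(P[...,0]<roi[1])&(P[...,1]>roi[2])&(P[...,1]<roi[3])
    n,l,stt,c=cv2.connectedComponentsWithStats(cv2.morphologyEx(m.astype(np.uint8),cv2.MORPH_CLOSE,np.ones((5,5))))
    i=1+np.argmax(stt[1:,4]); k=(l==i)&m
    Q=P[k]; (cx,cy),(w,h),a=cv2.minAreaRect((Q[:,:2]*1000).astype(np.float32))
    if h>w: w,h,a=h,w,a+90
    a=(a+90)%180-90
    im=s['image'].astype(int); b=(l==i)&(im.min(-1)>95)
    # pivot: brightest blob within dilated comp
    kd=cv2.dilate((l==i).astype(np.uint8),np.ones((5,5)))>0
    b=kd&(im.min(-1)>120)&(P[...,2]>.022)
    n2,l2,s2,c2=cv2.connectedComponentsWithStats(b.astype(np.uint8)); 
    pv=None
    if n2>1:
        j=1+np.argmax(s2[1:,4]); pv=(s2[j,4],c2[j].round(1),P[l2==j].mean(0).round(4))
    return dict(c=(round(cx,1),round(cy,1)),size=(round(w,1),round(h,1)),yaw=round(a,2),pivot=pv,z=np.percentile(Q[:,2],[50,95]).round(4))
E
python3 - <<'E'
from clip import *
s=load('wrist')
for roi in ((.25,.45,.24,.36),(.36,.55,.36,.48)):
    d=clipfind(s,roi); print(d)
    if d['pivot']:
        p=np.array(d['pivot'][2][:2]); a=np.radians(d['yaw']); u=np.array([np.cos(a),np.sin(a)]); c=np.array(d['c'])/1000
        print('along',np.dot(p-c,u),'across',np.dot(p-c,[-u[1],u[0]]),'grasp36',p-.036*u)
E
```

```text
{'c': (357.3, 301.1), 'size': (116.7, 62.6), 'yaw': -9.65, 'pivot': (np.int32(174), array([246.4, 233. ]), array([0.3525, 0.3015, 0.0328])), 'z': array([0.0269, 0.0303])}
along -0.004799132267412695 across -0.0004102797580657696 grasp36 [0.3170094  0.30753465]
{'c': (446.9, 420.5), 'size': (116.8, 62.2), 'yaw': 4.02, 'pivot': (np.int32(209), array([140.3, 159.7]), array([0.4412, 0.4185, 0.0321])), 'z': array([0.0265, 0.0303])}
along -0.005826185317391297 across -0.0015954825750893974 grasp36 [0.40528857 0.41597623]
```

Request:
apply_moves --pt "-1 -0.035 0.005 0 -0.08" --pt "-1 -0.07 0.01 -0.01 -0.168" --pt "-1 -0.1 0.015 -0.03 -0.168" --pt "-1 -0.122 0.0185 -0.06 -0.168" --pt "-1 -0.122 0.0185 -0.1 -0.168" --pt "-1 -0.122 0.0185 -0.14 -0.168" --pt "-1 -0.122 0.0185 -0.18 -0.168" --pt "-1 -0.122 0.0185 -0.21 -0.168" --pt "-1 -0.122 0.0185 -0.235 -0.168" --pt "-1 -0.122 0.0185 -0.25 -0.168" --pt "-1 -0.122 0.0185 -0.258 -0.168" --pt "-1 -0.122 0.0185 -0.258 -0.168"

```text
time_s: 15.27
ee_pos: [0.3169, 0.3061, -0.0251]
tcp_rot: [2.018, -2.403, 0.003]
force: [-0.4, -0.3, 0.3]
finger_gap: 1.004
```

```bash
python3 st.py
```

```text
t 15.27 j [ 1.139  0.414 -0.704 -0.    -0.457  0.258] p [ 0.3169  0.3061 -0.0251] yaw -99.95 F [-0.4 -0.3  0.3] T [-0.035 -0.04   0.013] gap 1.004
```

Request:
apply_moves --pt "1 0 0 0 0" --pt "1 0 0 0 0" --pt "1 0 0 0 0" --pt "1 0 0 0 0" --pt "1 0 0 0 0" --pt "1 0 0 0 0" --pt "1 0 0 0 0" --pt "1 0 0 0 0" --pt "1 0 0 0 0" --force 50

```text
time_s: 16.02
ee_pos: [0.3176, 0.3085, -0.0208]
tcp_rot: [-2.022, 2.401, 0.001]
force: [-0.0, -3.9, 15.5]
finger_gap: 0.377
```

```bash
python3 st.py; python3 -c "
from h import *
snap('wrist','w8')"
```

```text
t 16.02 j [ 1.141  0.405 -0.701  0.002 -0.462  0.258] p [ 0.3176  0.3085 -0.0208] yaw -99.79 F [-0.  -3.9 15.5] T [-1.305  0.023 -0.09 ] gap 0.377
```

View pics/w8.png

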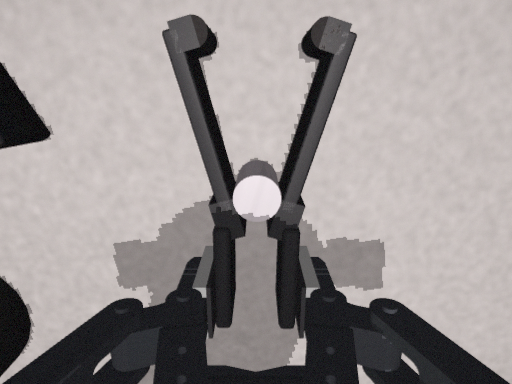

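```bash
python3 - <<'E'
from h import *
s=load('wrist'); st=sense(); e=st['ee_pos']; R=cv2.Rodrigues(st['tcp_rot'])[0]; P=cloud(s)
im=s['image'].astype(int)
b=(im.min(-1)>180)&(P[...,2]>.022)&(np.hypot(P[...,0]-e[0],P[...,1]-e[1])<.08)
n,l,q,c=cv2.connectedComponentsWithStats(b.astype(np.uint8)); j=1+np.argmax(q[1:,4])
def tl(p): d=R.T@(np.array(p)-e); return d.round(4)
print('pivot',q[j,4],c[j],P[l==j].mean(0).round(4),tl(P[l==j].mean(0)))
for u,v in ((190,35),(332,35)): 
  w=P[v-5:v+6,u-5:u+6].reshape(-1,3); w=np.median(w,0); print(w.round(4),tl(w))
m=(P[...,2]>.012)&(P[...,2]<.04); 
k=m.copy(); k[60:]=False
Q=P[k]; L=(Q-e)@R; print('tip tool y range',np.percentile(L[:,1],[0,1,50,99]).round(4),'x',np.percentile(L[:,0],[1,99]).round(4))
E
```

```text
pivot 1601 [256.63522798 196.42410993] [0.357  0.3015 0.0293] [ 0.0001 -0.04   -0.05  ]
[0.4142 0.3137 0.0269] [-0.0216 -0.0943 -0.0475]
[0.4063 0.2683 0.0271] [ 0.0245 -0.0943 -0.0478]
tip tool y range [-0.1003 -0.0997 -0.0935 -0.0872] x [-0.0298  0.0313]
```

Request:
apply_moves --pt "1 0 0 0.03 0" --pt "1 0 0 0.06 0" --pt "1 0 0 0.1 0" --pt "1 0.015 -0.033 0.1 0.03" --pt "1 0.03 -0.066 0.1 0.06" --pt "1 0.045 -0.1 0.1 0.09" --pt "1 0.06 -0.133 0.1 0.12" --pt "1 0.075 -0.166 0.1 0.15" --pt "1 0.087 -0.2 0.1 0.168" --pt "1 0.087 -0.2 0.1 0.168" --pt "1 0.087 -0.2 0.1 0.168" --pt "1 0.087 -0.2 0.1 0.168"

```text
time_s: 17.07
ee_pos: [0.4041, 0.108, 0.0772]
tcp_rot: [-2.215, 2.225, -0.0]
force: [0.0, -0.2, -0.9]
finger_gap: 0.384
```

```bash
python3 st.py; python3 -c "
from h import *
snap('wrist','w9')"
```

```text
t 17.07 j [ 0.653  0.187 -0.655 -0.    -0.726  0.913] p [0.4041 0.108  0.0772] yaw -90.27 F [ 0.  -0.2 -0.9] T [ 0.054  0.016 -0.001] gap 0.384
```

View pics/w9.png

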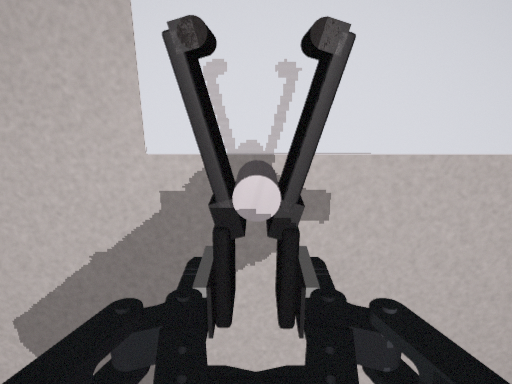

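Request:
apply_moves --pt "1 0 0 -0.03 0" --pt "1 0 0 -0.06 0" --pt "1 0 0 -0.078 0" --pt "1 0 0 -0.084 0" --pt "1 0 0 -0.084 0" --pt "1 0 0 -0.084 0" --pt "1 0.01 0 -0.084 0" --pt "1 0.02 0 -0.084 0" --pt "1 0.03 0 -0.084 0" --pt "1 0.035 0 -0.084 0" --pt "1 0.035 0 -0.084 0"

```text
time_s: 18.03
ee_pos: [0.4411, 0.1085, -0.007]
tcp_rot: [-2.214, 2.225, -0.001]
force: [-0.6, 0.3, -0.3]
finger_gap: 0.376
```

```bash
python3 st.py; python3 -c "
from h import *
snap('wrist','w10')"
```

```text
t 18.03 j [ 0.601  0.391 -0.662  0.    -0.516  0.965] p [ 0.4411  0.1085 -0.007 ] yaw -90.28 F [-0.6  0.3 -0.3] T [-0.058  0.03  -0.05 ] gap 0.376
```

View pics/w10.png

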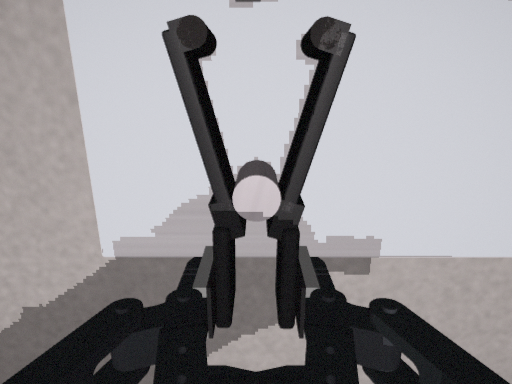

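Request:
apply_moves --pt "1 0.008 -0.0005 0 0" --pt "1 0.016 -0.001 0 0" --pt "1 0.024 -0.001 0 0" --pt "1 0.031 -0.001 0 0" --pt "1 0.035 -0.001 0 0" --pt "1 0.035 -0.001 -0.002 0" --pt "1 0.035 -0.001 -0.002 0" --pt "1 0.035 -0.001 -0.002 0"

```text
time_s: 18.75
ee_pos: [0.4732, 0.1067, -0.0098]
tcp_rot: [2.216, -2.225, -0.001]
force: [-0.3, 0.0, -1.8]
finger_gap: 0.38
```

```bash
python3 st.py; python3 -c "
from h import *
snap('wrist','w11')"
```

```text
t 18.75 j [ 0.557  0.434 -0.586 -0.    -0.552  1.01 ] p [ 0.4732  0.1067 -0.0098] yaw -90.23 F [-0.3  0.  -1.8] T [-0.012  0.087 -0.044] gap 0.38
```

View pics/w11.png

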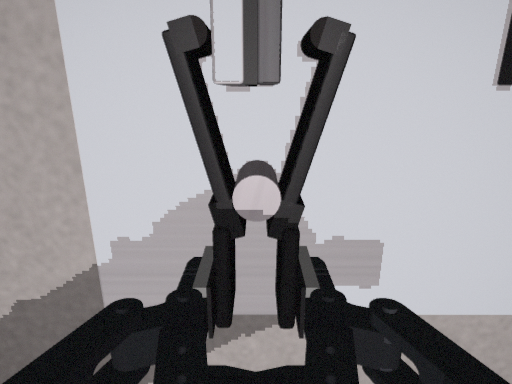

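Request:
apply_moves --pt "0.2 0 0 0 0" --pt "0.1 0 0 0 0" --pt "0 0 0 0 0" --pt "-0.1 0 0 0 0" --pt "-0.2 0 0 0 0" --pt "-0.3 0 0 0 0" --pt "-0.5 0 0 0 0" --pt "-1 0 0 0 0" --pt "-1 0 0 0 0" --pt "-1 0 0 0 0" --pt "-1 0 0 0 0"

```text
time_s: 19.72
ee_pos: [0.4738, 0.107, -0.0095]
tcp_rot: [-2.217, 2.226, -0.0]
force: [0.9, -0.8, 0.4]
finger_gap: 1.0
```

```bash
python3 st.py; python3 -c "
from h import *
snap('wrist','w12')"
```

```text
t 19.72 j [ 0.557  0.434 -0.585  0.    -0.552  1.01 ] p [ 0.4738  0.107  -0.0095] yaw -90.22 F [ 0.9 -0.8  0.4] T [-0.016 -0.03   0.003] gap 1.0
```

View pics/w12.png

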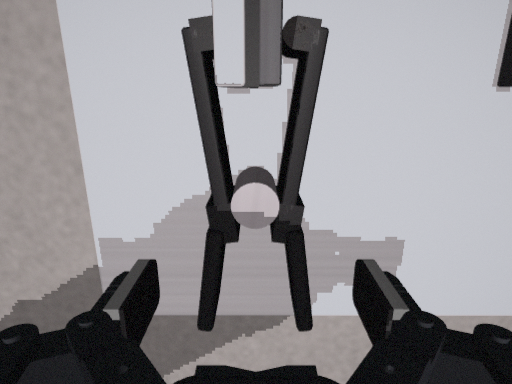

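Request:
apply_moves --pt "-1 0 0 0.035 0" --pt "-1 0 0 0.075 0" --pt "-1 0 0 0.115 0" --pt "-1 0 -0.02 0.155 0" --pt "-1 0.01 -0.05 0.19 0" --pt "-1 0.02 -0.08 0.22 0" --pt "-1 0.03 -0.11 0.245 0" --pt "-1 0.04 -0.145 0.245 0" --pt "-1 0.05 -0.18 0.245 0" --pt "-1 0.06 -0.215 0.245 0" --pt "-1 0.06 -0.25 0.245 0" --pt "-1 0.06 -0.26 0.245 0"

```text
time_s: 20.77
ee_pos: [0.5335, -0.1567, 0.2349]
tcp_rot: [2.212, -2.229, -0.001]
force: [1.1, 0.7, -0.8]
finger_gap: 1.002
```

Request:
apply_moves --pt "-1 0 0 0 0" --pt "-1 0 0 0 0" --pt "-1 0 0 0 0"

```text
time_s: 21.02
ee_pos: [0.5336, -0.1522, 0.2354]
tcp_rot: [-2.218, 2.225, 0.001]
force: [-0.3, -0.0, 0.5]
finger_gap: 0.998
```

```bash
python3 st.py; python3 - <<'E'
from meas import *
s=snap('wrist','w13')
print('fences');[print(o) for o in clusters(s,.034,.042,60,roi=(.5,.75,-.2,.16))]
print('blade');[print(o) for o in clusters(s,.062,.088,60,roi=(.4,.75,-.5,.15))]
E
```

```text
t 21.02 j [ 0.014  0.245 -0.117 -0.    -1.208  1.554] p [ 0.5336 -0.1522  0.2354] yaw -90.17 F [-0.3 -0.   0.5] T [-0.011 -0.018  0.033] gap 0.998
fences
(np.int32(2404), array([ 19. , 132.3]), 0.0381, (575.7, 103.9), (153.4, 42.8), -4.86)
(np.int32(855), array([108.6,  96.3]), 0.0372, (602.0, 2.2), (98.8, 8.9), -0.37)
(np.int32(787), array([203.9,  96.2]), 0.0372, (601.5, -97.6), (98.6, 8.4), -0.35)
blade
(np.int32(1149), array([356.1, 194.5]), 0.069, (502.9, -257.3), (109.4, 10.8), 5.95)
(np.int32(1054), array([501.4, 241.9]), 0.0684, (457.6, -422.2), (109.8, 12.3), -0.62)
```

View pics/w13.png

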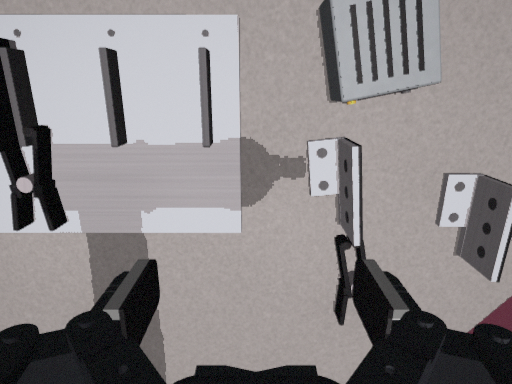

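Request:
apply_moves --pt "-1 -0.01 -0.035 0 0.06" --pt "-1 -0.019 -0.07 -0.02 0.107" --pt "-1 -0.019 -0.103 -0.045 0.107" --pt "-1 -0.019 -0.103 -0.08 0.107" --pt "-1 -0.019 -0.103 -0.115 0.107" --pt "-1 -0.019 -0.103 -0.15 0.107" --pt "-1 -0.019 -0.103 -0.185 0.107" --pt "-1 -0.019 -0.103 -0.21 0.107" --pt "-1 -0.019 -0.103 -0.225 0.107" --pt "-1 -0.019 -0.103 -0.23 0.107" --pt "-1 -0.019 -0.103 -0.23 0.107" --pt "-1 -0.019 -0.103 -0.23 0.107"

```text
time_s: 22.07
ee_pos: [0.5159, -0.2555, 0.0065]
tcp_rot: [-2.334, 2.102, -0.002]
force: [0.5, -0.3, 0.9]
finger_gap: 1.0
```

```bash
python3 st.py
```

```text
t 22.07 j [-0.178  0.518 -0.349  0.    -0.702  1.854] p [ 0.5159 -0.2555  0.0065] yaw -83.99 F [ 0.5 -0.3  0.9] T [-0.008 -0.019  0.003] gap 1.0
```

Request:
apply_moves --pt "1 0 0 0 0" --pt "1 0 0 0 0" --pt "1 0 0 0 0" --pt "1 0 0 0 0" --pt "1 0 0 0 0" --pt "1 0 0 0 0" --pt "1 0 0 0 0" --pt "1 0 0 0 0" --pt "1 0 0 0 0" --pt "1 0 0 0 0" --force 60

```text
time_s: 22.9
ee_pos: [0.515, -0.2562, 0.0058]
tcp_rot: [-2.333, 2.104, -0.001]
force: [0.3, 0.3, 3.3]
finger_gap: 0.11
```

```bash
python3 st.py
```

```text
t 22.9 j [-0.18   0.518 -0.35   0.    -0.702  1.854] p [ 0.515  -0.2562  0.0058] yaw -84.09 F [0.3 0.3 3.3] T [-0.008  0.183 -0.05 ] gap 0.11
```

Request:
apply_moves --pt "1 0 0 0.02 0" --pt "1 0 0 0.05 0" --pt "1 0 0 0.08 0" --pt "1 0.01 0.03 0.08 -0.03" --pt "1 0.02 0.065 0.08 -0.06" --pt "1 0.035 0.1 0.08 -0.09" --pt "1 0.05 0.135 0.08 -0.108" --pt "1 0.065 0.17 0.08 -0.108" --pt "1 0.08 0.205 0.08 -0.108" --pt "1 0.095 0.24 0.08 -0.108" --pt "1 0.104 0.265 0.08 -0.108" --pt "1 0.104 0.2775 0.08 -0.108"

```text
time_s: 23.9
ee_pos: [0.62, 0.0249, 0.0842]
tcp_rot: [-2.219, 2.223, 0.001]
force: [0.3, -0.8, -2.5]
finger_gap: 0.109
```

Request:
apply_moves --pt "1 0 0 0 0" --pt "1 0 0 0 0" --pt "1 0 0 -0.025 0" --pt "1 0 0 -0.03 0" --pt "1 0 0 -0.03 0" --pt "1 0 0 -0.03 0"

```text
time_s: 24.4
ee_pos: [0.6183, 0.0202, 0.0553]
tcp_rot: [2.214, -2.227, -0.001]
force: [0.0, 0.1, -1.8]
finger_gap: 0.106
```

```bash
python3 st.py; python3 - <<'E'
from h import *
s=snap('wrist','w14')
E
python3 held.py
```

```text
t 24.4 j [ 0.294  0.513 -0.194  0.    -0.865  1.27 ] p [0.6183 0.0202 0.0553] yaw -90.35 F [ 0.   0.1 -1.8] T [-0.008 -0.052  0.004] gap 0.106
held top 2517 zmed 0.1186 xmax [0.6472 0.6609 0.6614] rect ((646.2276000976562, 20.727481842041016), (29.78595733642578, 30.39324378967285), 89.99969482421875) ymean 0.0206 tcp [0.619  0.0205 0.0561]
197 293
```

View pics/w14.png

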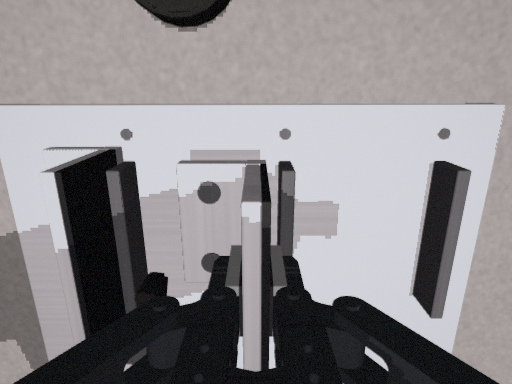

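Request:
apply_moves --pt "1 0 0 -0.015 0" --pt "1 0 0 -0.03 0" --pt "1 0 0 -0.037 0" --pt "1 0 0 -0.037 0" --pt "1 0 0 -0.037 0" --pt "1 0 -0.003 -0.037 0" --pt "1 0 -0.006 -0.037 0" --pt "1 0 -0.009 -0.037 0" --pt "1 0 -0.0105 -0.037 0" --pt "1 0 -0.0115 -0.037 0" --pt "1 0 -0.0115 -0.037 0"

```text
time_s: 25.37
ee_pos: [0.6192, 0.0106, 0.0191]
tcp_rot: [-2.215, 2.226, -0.0]
force: [-1.5, 3.4, -0.4]
finger_gap: 0.103
```

```bash
python3 st.py
```

```text
t 25.37 j [ 2.780e-01  5.570e-01 -2.250e-01 -1.000e-03 -7.870e-01  1.289e+00] p [0.6192 0.0106 0.0191] yaw -90.28 F [-1.5  3.4 -0.4] T [ 1.025  0.269 -0.028] gap 0.103
```

Request:
apply_moves --pt "1 0 -0.001 0 0" --pt "1 0 -0.0015 0 0" --pt "1 0 -0.0015 0 0"

```text
time_s: 25.62
ee_pos: [0.6192, 0.0105, 0.0191]
tcp_rot: [-2.214, 2.225, 0.001]
force: [-2.1, 8.6, 1.3]
finger_gap: 0.107
```

```bash
python3 st.py
```

```text
t 25.62 j [ 0.277  0.557 -0.224 -0.003 -0.787  1.291] p [0.6192 0.0105 0.0191] yaw -90.26 F [-2.1  8.6  1.3] T [2.462 0.682 0.025] gap 0.107
```

Request:
apply_moves --pt "1 0 0.001 -0.001 0" --pt "1 0 0.001 -0.002 0" --pt "1 0 0.001 -0.003 0" --pt "1 0 0.001 -0.004 0" --pt "1 0 0.001 -0.004 0" --pt "1 0 0.001 -0.004 0"

```text
time_s: 26.12
ee_pos: [0.6199, 0.0106, 0.0158]
tcp_rot: [-2.215, 2.224, -0.002]
force: [-1.4, 6.5, 3.7]
finger_gap: 0.111
```

```bash
python3 st.py
```

```text
t 26.12 j [ 0.278  0.562 -0.227 -0.    -0.779  1.29 ] p [0.6199 0.0106 0.0158] yaw -90.23 F [-1.4  6.5  3.7] T [ 1.806  0.577 -0.   ] gap 0.111
```

Request:
apply_moves --pt "0.5 0 0.0005 0 0" --pt "-1 0 0.0005 0 0" --pt "-1 0 0.0005 0 0" --pt "-1 0 0.0005 0 0" --pt "-1 0 0.0005 0 0" --pt "-1 0 0.0005 0.03 0" --pt "-1 0 0 0.07 0" --pt "-1 -0.02 0 0.11 0" --pt "-1 -0.05 0 0.15 0" --pt "-1 -0.07 0 0.19 0" --pt "-1 -0.07 0 0.22 0" --pt "-1 -0.07 0 0.22 0"

```text
time_s: 27.12
ee_pos: [0.5518, 0.0093, 0.2443]
tcp_rot: [-2.208, 2.216, -0.017]
force: [1.3, -0.3, 0.9]
finger_gap: 1.002
```

```bash
python3 st.py; python3 - <<'E'
from meas import *
s=snap('wrist','w15')
print('fences');[print(o) for o in clusters(s,.034,.042,60,roi=(.5,.75,-.2,.16))]
print('blade');[print(o) for o in clusters(s,.072,.088,60,roi=(.4,.75,-.2,.35))]
E
```

```text
t 27.12 j [ 0.313  0.225 -0.124  0.004 -1.205  1.253] p [0.5518 0.0093 0.2443] yaw -90.19 F [ 1.3 -0.3  0.9] T [-0.055 -0.173  0.038] gap 1.002
fences
(np.int32(1763), array([172.7, 150.8]), 0.0382, (579.7, 103.4), (162.6, 40.9), -5.13)
(np.int32(635), array([262.8, 116.5]), 0.0373, (601.7, 2.1), (99.3, 7.5), -0.69)
(np.int32(736), array([353.8, 117.1]), 0.037, (601.4, -97.1), (99.2, 8.8), -0.05)
blade
(np.int32(1405), array([151.7, 113.6]), 0.0791, (606.9, 111.3), (109.4, 10.8), -0.14)
(np.int32(1238), array([254. , 112.2]), 0.0792, (606.9, 11.6), (109.6, 10.0), -0.03)
```

View pics/w15.png

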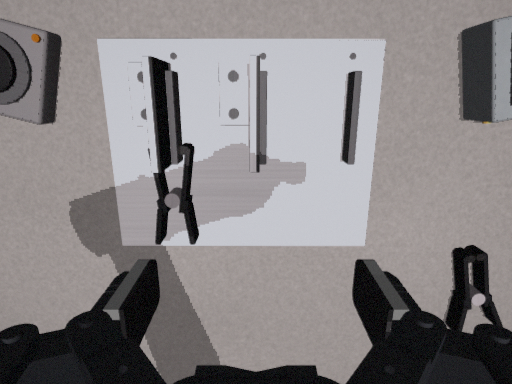

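Request:
apply_moves --pt "-1 -0.015 -0.035 0 0" --pt "-1 -0.03 -0.07 0 0" --pt "-1 -0.045 -0.105 0 0" --pt "-1 -0.06 -0.14 0 0" --pt "-1 -0.075 -0.175 0 0" --pt "-1 -0.09 -0.21 0 0" --pt "-1 -0.11 -0.24 0 0" --pt "-1 -0.11 -0.24 0 0" --pt "-1 -0.11 -0.24 0 0"

```text
time_s: 27.92
ee_pos: [0.4375, -0.232, 0.2336]
tcp_rot: [2.211, -2.231, -0.002]
force: [0.5, 0.1, -0.2]
finger_gap: 1.003
```

```bash
python3 st.py; python3 - <<'E'
from clip import *
s=snap('wrist','w16')
for roi in ((.28,.46,-.35,-.2),):
    d=clipfind(s,roi); print(d)
    p=np.array(d['pivot'][2][:2]); a=np.radians(d['yaw']); u=np.array([np.cos(a),np.sin(a)]); c=np.array(d['c'])/1000
    print('along',np.dot(p-c,u),'across',np.dot(p-c,[-u[1],u[0]]),'grasp36',p-.036*u)
E
```

```text
t 27.92 j [-0.159  0.142 -0.254 -0.    -1.176  1.721] p [ 0.4375 -0.232   0.2336] yaw -90.5 F [ 0.5  0.1 -0.2] T [-0.011 -0.034  0.005] gap 1.003
{'c': (375.8, -279.6), 'size': (116.1, 62.5), 'yaw': 11.95, 'pivot': (np.int32(177), array([298.5, 217.5]), array([ 0.3727, -0.2805,  0.0369])), 'z': array([0.0269, 0.0303])}
along -0.0032191710781110856 across -0.0002386159463519235 grasp36 [ 0.33748017 -0.28795409]
```

View pics/w16.png

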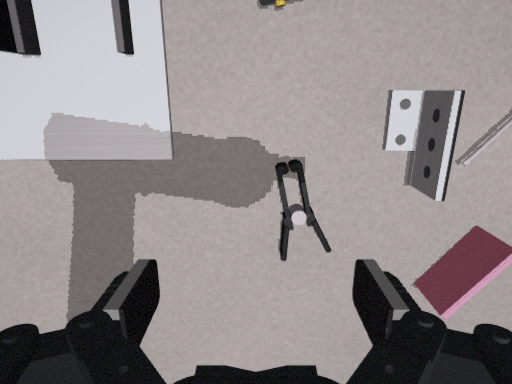

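Request:
apply_moves --pt "-1 -0.03 -0.02 0 0.1" --pt "-1 -0.065 -0.04 -0.01 0.213" --pt "-1 -0.103 -0.0575 -0.035 0.213" --pt "-1 -0.103 -0.0575 -0.07 0.213" --pt "-1 -0.103 -0.0575 -0.11 0.213" --pt "-1 -0.103 -0.0575 -0.15 0.213" --pt "-1 -0.103 -0.0575 -0.19 0.213" --pt "-1 -0.103 -0.0575 -0.22 0.213" --pt "-1 -0.103 -0.0575 -0.24 0.213" --pt "-1 -0.103 -0.0575 -0.255 0.213" --pt "-1 -0.103 -0.0575 -0.255 0.213" --pt "-1 -0.103 -0.0575 -0.255 0.213"

```text
time_s: 28.97
ee_pos: [0.3361, -0.2874, -0.0212]
tcp_rot: [2.441, -1.976, -0.003]
force: [0.5, 0.2, 0.1]
finger_gap: 0.999
```

Request:
apply_moves --pt "1 0 0 0 0" --pt "1 0 0 0 0" --pt "1 0 0 0 0" --pt "1 0 0 0 0" --pt "1 0 0 0 0" --pt "1 0 0 0 0" --pt "1 0 0 0 0" --pt "1 0 0 0 0" --pt "1 0 0 0 0" --force 50

```text
time_s: 29.72
ee_pos: [0.3381, -0.2894, -0.0177]
tcp_rot: [-2.44, 1.976, -0.01]
force: [-2.5, -1.1, 13.9]
finger_gap: 0.386
```

```bash
python3 st.py; cat > heldclip.py <<'E'
from h import *
s=snap('wrist'); st=sense(); e=st['ee_pos']; R=cv2.Rodrigues(st['tcp_rot'])[0]; P=cloud(s)
im=s['image'].astype(int)
b=(im.min(-1)>150)&(P[...,2]>e[2]+.04)&(np.hypot(P[...,0]-e[0],P[...,1]-e[1])<.08)&(s['depth']>.1); b[:150]=False;b[240:]=False
n,l,q,c=cv2.connectedComponentsWithStats(b.astype(np.uint8)); j=1+np.argmax(q[1:,4])
tl=lambda p:(R.T@(np.array(p)-e)).round(4)
print('pivot',q[j,4],c[j],P[l==j].mean(0).round(4),tl(P[l==j].mean(0)))
k=(P[...,2]>e[2]+.035)&(P[...,2]<e[2]+.055)&(s['depth']>.1); k[80:]=False
Q=P[k]; L=(Q-e)@R; print('tip tool y',np.percentile(L[:,1],[1,50,99]).round(4),'x',np.percentile(L[:,0],[1,99]).round(4))
cv2.imwrite('pics/hc%d.png'%int(st['time_s']*100),cv2.cvtColor(s['image'],cv2.COLOR_RGB2BGR)); print('hc%d'%int(st['time_s']*100))
E
python3 heldclip.py
```

```text
t 29.72 j [-3.400e-01  4.000e-01 -6.960e-01  2.000e-03 -4.680e-01  2.118e+00] p [ 0.3381 -0.2894 -0.0177] yaw -78.0 F [-2.5 -1.1 13.9] T [-0.367  0.533  0.06 ] gap 0.386
pivot 1682 [255.85196195 197.95124851] [ 0.3752 -0.2809  0.0286] [-0.0005 -0.0383 -0.0461]
tip tool y [-0.0987 -0.0916 -0.0812] x [-0.0305  0.0303]
hc2976
```

Request:
apply_moves --pt "1 0 0 0.03 0" --pt "1 0 0 0.065 0" --pt "1 0 0 0.1 0" --pt "1 0.008 0.033 0.1 -0.04" --pt "1 0.016 0.066 0.1 -0.08" --pt "1 0.024 0.1 0.1 -0.12" --pt "1 0.032 0.133 0.1 -0.16" --pt "1 0.04 0.166 0.1 -0.213" --pt "1 0.048 0.2 0.1 -0.213" --pt "1 0.056 0.233 0.1 -0.213" --pt "1 0.064 0.266 0.1 -0.213" --pt "1 0.068 0.2955 0.1 -0.213"

```text
time_s: 30.77
ee_pos: [0.4047, 0.0097, 0.0806]
tcp_rot: [-2.215, 2.224, -0.002]
force: [1.3, -0.3, -0.8]
finger_gap: 0.378
```

Request:
apply_moves --pt "1 0 0 0 0" --pt "1 0 0 0 0" --pt "1 0 0 -0.035 0" --pt "1 0 0 -0.07 0" --pt "1 0 0 -0.084 0" --pt "1 0 0 -0.084 0" --pt "1 0 0 -0.084 0" --pt "1 0.01 0 -0.084 0" --pt "1 0.02 0 -0.084 0" --pt "1 0.03 0 -0.084 0" --pt "1 0.035 0 -0.084 0" --pt "1 0.035 0 -0.084 0"

```text
time_s: 31.77
ee_pos: [0.4413, 0.0079, -0.0038]
tcp_rot: [-2.213, 2.225, -0.002]
force: [0.7, -0.1, -0.7]
finger_gap: 0.374
```

```bash
python3 st.py; python3 heldclip.py
```

```text
t 31.77 j [ 0.388  0.369 -0.69   0.    -0.508  1.177] p [ 0.4413  0.0079 -0.0038] yaw -90.31 F [ 0.7 -0.1 -0.7] T [-0.019  0.039 -0.039] gap 0.374
pivot 1355 [256.18450185 195.0398524 ] [0.4807 0.0078 0.0426] [-0.0005 -0.0409 -0.0468]
tip tool y [-0.107  -0.0935 -0.0826] x [-0.0872  0.0294]
hc3181
```

View pics/hc3181.png

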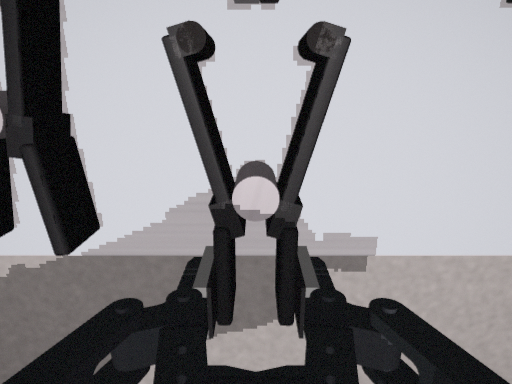

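Request:
apply_moves --pt "1 0.008 -0.0005 0 0" --pt "1 0.016 -0.0005 0 0" --pt "1 0.024 -0.0005 0 0" --pt "1 0.031 -0.0005 0 0" --pt "1 0.036 -0.0005 0 0" --pt "1 0.036 -0.0005 -0.002 0" --pt "1 0.036 -0.0005 -0.002 0" --pt "1 0.036 -0.0005 -0.002 0"

```text
time_s: 32.48
ee_pos: [0.4741, 0.0067, -0.0069]
tcp_rot: [2.215, -2.226, -0.001]
force: [-0.7, 0.8, -1.5]
finger_gap: 0.379
```

```bash
python3 st.py; python3 heldclip.py
```

```text
t 32.48 j [ 0.358  0.416 -0.61  -0.    -0.546  1.208] p [ 0.4741  0.0067 -0.0069] yaw -90.29 F [-0.7  0.8 -1.5] T [0.001 0.043 0.019] gap 0.379
pivot 1284 [256.21417445 194.3123053 ] [0.5139 0.0067 0.0394] [-0.0001 -0.0397 -0.0462]
tip tool y [-0.1043 -0.0912 -0.081 ] x [-0.092   0.0295]
hc3253
```

View pics/hc3253.png

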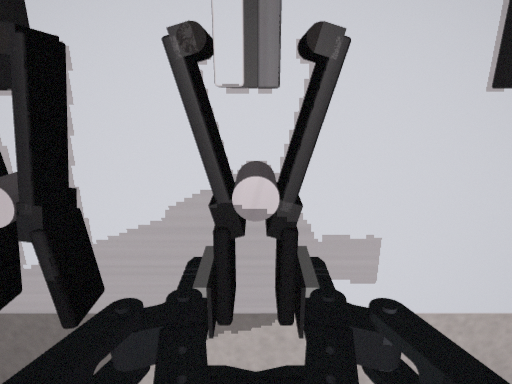

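Request:
apply_moves --pt "0.2 0 0 0 0" --pt "0.1 0 0 0 0" --pt "0 0 0 0 0" --pt "-0.1 0 0 0 0" --pt "-0.2 0 0 0 0" --pt "-0.3 0 0 0 0" --pt "-0.5 0 0 0 0" --pt "-1 0 0 0 0" --pt "-1 0 0 0 0" --pt "-1 0 0 0 0" --pt "-1 0 0 0 0"

```text
time_s: 33.45
ee_pos: [0.4748, 0.0069, -0.0065]
tcp_rot: [2.216, -2.227, 0.0]
force: [0.7, -0.3, -0.8]
finger_gap: 1.001
```

```bash
python3 st.py; python3 -c "
from h import *
snap('wrist','w17')"
```

```text
t 33.45 j [ 0.358  0.416 -0.609  0.    -0.546  1.208] p [ 0.4748  0.0069 -0.0065] yaw -90.28 F [ 0.7 -0.3 -0.8] T [0.053 0.05  0.07 ] gap 1.001
```

View pics/w17.png

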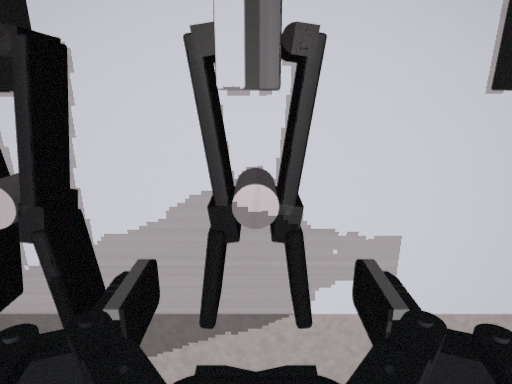

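Request:
apply_moves --pt "-1 0 0 0.035 0" --pt "-1 0 0 0.075 0" --pt "-1 0 0 0.115 0" --pt "-1 0 -0.02 0.155 0" --pt "-1 0 -0.05 0.19 0" --pt "-1 0 -0.08 0.22 0" --pt "-1 0.005 -0.115 0.24 0" --pt "-1 0.01 -0.15 0.24 0" --pt "-1 0.015 -0.185 0.24 0" --pt "-1 0.02 -0.22 0.24 0" --pt "-1 0.025 -0.255 0.24 0" --pt "-1 0.025 -0.29 0.24 0"

```text
time_s: 34.5
ee_pos: [0.5, -0.2848, 0.2333]
tcp_rot: [-2.216, 2.227, 0.0]
force: [1.1, 1.2, 0.3]
finger_gap: 1.002
```

Request:
apply_moves --pt "-1 0 -0.035 0 0" --pt "-1 0 -0.06 0 0" --pt "-1 0 -0.06 0 0" --pt "-1 0 -0.06 0 0"

```text
time_s: 34.83
ee_pos: [0.4991, -0.3441, 0.2325]
tcp_rot: [2.213, -2.229, -0.003]
force: [0.1, 0.9, -0.9]
finger_gap: 1.004
```

```bash
python3 st.py; python3 - <<'E'
from meas import *
s=snap('wrist','w18')
print('blade');[print(o) for o in clusters(s,.062,.088,60,roi=(.35,.75,-.6,.15))]
E
```

```text
t 34.83 j [-0.337  0.337  0.004 -0.    -1.24   1.9  ] p [ 0.4991 -0.3441  0.2325] yaw -90.43 F [ 0.1  0.9 -0.9] T [ 0.041 -0.01  -0.002] gap 1.004
blade
(np.int32(687), array([431.5,  17.3]), 0.0777, (634.0, -499.5), (62.2, 7.6), 68.85)
(np.int32(1110), array([331.6, 204.6]), 0.0691, (457.7, -422.8), (109.8, 10.6), -0.9)
(np.int32(141), array([485.9, 259.8]), 0.0677, (391.8, -597.4), (24.1, 6.2), 4.19)
```

View pics/w18.png

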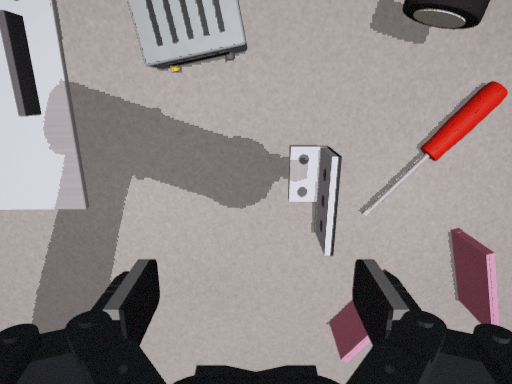

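```bash
python3 - <<'E'
from h import *
s=load('wrist')
for u,v in ((363,212),(395,185),(425,155),(345,305),(332,335),(370,340)): print(u,v,onplane(s,u,v,.006).round(4),pt(s,u,v).round(4))
E
```

```text
363 212 [ 0.4296 -0.4768  0.006 ] [ 0.4326 -0.4741  0.0141]
395 185 [ 0.4643 -0.5126  0.006 ] [ 0.4669 -0.5088  0.0149]
425 155 [ 0.501  -0.5436  0.006 ] [ 0.5027 -0.5391  0.0149]
345 305 [ 0.2935 -0.4644  0.006 ] [ 0.2885 -0.4666 -0.001 ]
332 335 [ 0.2437 -0.4497  0.006 ] [ 2.386e-01 -4.513e-01 -1.000e-04]
370 340 [ 0.2348 -0.5044  0.006 ] [ 0.4874 -0.3864  0.2969]
```

Request:
apply_moves --pt "-1 -0.015 -0.035 0 -0.009" --pt "-1 -0.03 -0.065 -0.02 -0.009" --pt "-1 -0.03 -0.08 -0.045 -0.009" --pt "-1 -0.03 -0.08 -0.08 -0.009" --pt "-1 -0.03 -0.08 -0.115 -0.009" --pt "-1 -0.03 -0.08 -0.15 -0.009" --pt "-1 -0.03 -0.08 -0.185 -0.009" --pt "-1 -0.03 -0.08 -0.21 -0.009" --pt "-1 -0.03 -0.08 -0.223 -0.009" --pt "-1 -0.03 -0.08 -0.228 -0.009" --pt "-1 -0.03 -0.08 -0.228 -0.009" --pt "-1 -0.03 -0.08 -0.228 -0.009"

```text
time_s: 35.88
ee_pos: [0.4709, -0.4228, 0.0067]
tcp_rot: [-2.208, 2.235, -0.003]
force: [0.9, 0.4, 0.4]
finger_gap: 1.002
```

```bash
python3 st.py
```

```text
t 35.88 j [-0.476  0.591 -0.199  0.    -0.779  2.034] p [ 0.4709 -0.4228  0.0067] yaw -90.7 F [0.9 0.4 0.4] T [-0.054 -0.015 -0.004] gap 1.002
```

Request:
apply_moves --pt "1 0 0 0 0" --pt "1 0 0 0 0" --pt "1 0 0 0 0" --pt "1 0 0 0 0" --pt "1 0 0 0 0" --pt "1 0 0 0 0" --pt "1 0 0 0 0" --pt "1 0 0 0 0" --pt "1 0 0 0 0" --pt "1 0 0 0 0" --force 60

```text
time_s: 36.72
ee_pos: [0.4699, -0.4233, 0.0058]
tcp_rot: [2.206, -2.237, 0.001]
force: [-0.7, -1.4, 2.5]
finger_gap: 0.105
```

```bash
python3 st.py
```

```text
t 36.72 j [-0.478  0.592 -0.199  0.    -0.779  2.035] p [ 0.4699 -0.4233  0.0058] yaw -90.79 F [-0.7 -1.4  2.5] T [-0.061  0.062 -0.014] gap 0.105
```

Request:
apply_moves --pt "1 0 0 0.025 0" --pt "1 0 0 0.055 0" --pt "1 0 0 0.09 0" --pt "1 0.01 0.033 0.09 0.005" --pt "1 0.025 0.066 0.09 0.009" --pt "1 0.04 0.1 0.09 0.009" --pt "1 0.055 0.133 0.09 0.009" --pt "1 0.07 0.167 0.09 0.009" --pt "1 0.085 0.2 0.09 0.009" --pt "1 0.1 0.235 0.09 0.009" --pt "1 0.115 0.27 0.09 0.009" --pt "1 0.13 0.3 0.09 0.009"

```text
time_s: 37.72
ee_pos: [0.5993, -0.1204, 0.0944]
tcp_rot: [2.216, -2.226, -0.003]
force: [0.7, -0.8, -2.1]
finger_gap: 0.107
```

Request:
apply_moves --pt "1 0.01 0.025 0 0" --pt "1 0.019 0.045 0 0" --pt "1 0.019 0.045 0 0" --pt "1 0.019 0.045 0 0" --pt "1 0.019 0.045 -0.03 0" --pt "1 0.019 0.045 -0.04 0" --pt "1 0.019 0.045 -0.04 0" --pt "1 0.019 0.045 -0.04 0"

```text
time_s: 38.38
ee_pos: [0.6177, -0.0791, 0.0546]
tcp_rot: [2.213, -2.226, -0.003]
force: [0.6, 0.7, -2.5]
finger_gap: 0.109
```

```bash
python3 st.py; python3 - <<'E'
from h import *
s=snap('wrist','w19')
E
python3 held.py
```

```text
t 38.38 j [ 0.132  0.521 -0.182  0.    -0.871  1.432] p [ 0.6177 -0.0791  0.0546] yaw -90.33 F [ 0.6  0.7 -2.5] T [-0.045 -0.016  0.004] gap 0.109
held top 2476 zmed 0.1179 xmax [0.6472 0.6607 0.6611] rect ((645.994873046875, -78.68313598632812), (29.670631408691406, 30.309123992919922), 89.99214172363281) ymean -0.0787 tcp [ 0.6188 -0.0789  0.0558]
196 293
```

View pics/w19.png

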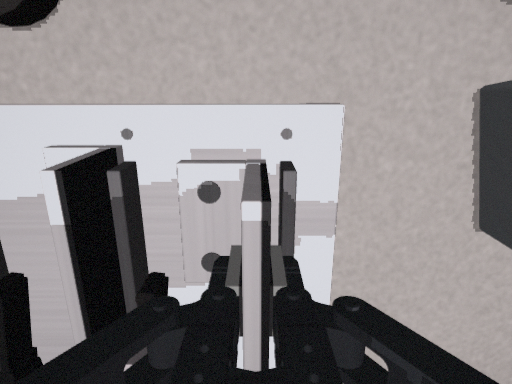

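Request:
apply_moves --pt "1 0 0 -0.015 0" --pt "1 0 0 -0.03 0" --pt "1 0 0 -0.037 0" --pt "1 0 0 -0.037 0" --pt "1 0 0 -0.037 0" --pt "1 0 -0.003 -0.037 0" --pt "1 0 -0.006 -0.037 0" --pt "1 0 -0.009 -0.037 0" --pt "1 0 -0.0105 -0.037 0" --pt "1 0 -0.0115 -0.037 0" --pt "1 0 -0.0115 -0.037 0"

```text
time_s: 39.35
ee_pos: [0.6191, -0.0894, 0.019]
tcp_rot: [-2.215, 2.226, -0.001]
force: [0.0, 3.2, -0.7]
finger_gap: 0.11
```

```bash
python3 st.py
```

```text
t 39.35 j [ 0.115  0.566 -0.208 -0.    -0.796  1.451] p [ 0.6191 -0.0894  0.019 ] yaw -90.28 F [ 0.   3.2 -0.7] T [0.485 0.075 0.004] gap 0.11
```

Request:
apply_moves --pt "1 0 -0.001 0 0" --pt "1 0 -0.0015 0 0" --pt "1 0 -0.0015 0 0"

```text
time_s: 39.6
ee_pos: [0.6191, -0.0895, 0.0189]
tcp_rot: [-2.215, 2.225, 0.001]
force: [-1.6, 7.3, 1.2]
finger_gap: 0.107
```

```bash
python3 st.py
```

```text
t 39.6 j [ 0.114  0.566 -0.207 -0.002 -0.796  1.454] p [ 0.6191 -0.0895  0.0189] yaw -90.26 F [-1.6  7.3  1.2] T [ 2.004  0.389 -0.008] gap 0.107
```

Request:
apply_moves --pt "1 0 0.001 -0.001 0" --pt "1 0 0.001 -0.002 0" --pt "1 0 0.001 -0.003 0" --pt "1 0 0.001 -0.004 0" --pt "1 0 0.001 -0.004 0" --pt "1 0 0.001 -0.004 0"

```text
time_s: 40.1
ee_pos: [0.6194, -0.0895, 0.0158]
tcp_rot: [-2.216, 2.225, -0.001]
force: [-1.6, 5.7, 5.3]
finger_gap: 0.105
```

```bash
python3 st.py
```

```text
t 40.1 j [ 0.115  0.57  -0.21  -0.    -0.789  1.452] p [ 0.6194 -0.0895  0.0158] yaw -90.24 F [-1.6  5.7  5.3] T [ 1.653  0.666 -0.005] gap 0.105
```

Request:
apply_moves --pt "0.5 0 0.0005 0 0" --pt "-1 0 0.0005 0 0" --pt "-1 0 0.0005 0 0" --pt "-1 0 0.0005 0 0" --pt "-1 0 0.0005 0 0" --pt "-1 0 0.0005 0.03 0" --pt "-1 0 0 0.07 0" --pt "-1 -0.02 0 0.11 0" --pt "-1 -0.05 0 0.15 0" --pt "-1 -0.07 0 0.19 0" --pt "-1 -0.07 0 0.22 0" --pt "-1 -0.07 0 0.22 0"

```text
time_s: 41.1
ee_pos: [0.5517, -0.091, 0.2444]
tcp_rot: [-2.21, 2.218, -0.021]
force: [1.4, -0.2, 2.6]
finger_gap: 0.998
```

```bash
python3 st.py; python3 - <<'E'
from meas import *
s=snap('wrist','w20')
print('fences');[print(o) for o in clusters(s,.034,.042,60,roi=(.5,.75,-.2,.16))]
print('blade');[print(o) for o in clusters(s,.072,.088,60,roi=(.4,.75,-.2,.35))]
E
```

```text
t 41.1 j [ 0.129  0.237 -0.107  0.004 -1.21   1.437] p [ 0.5517 -0.091   0.2444] yaw -90.21 F [ 1.4 -0.2  2.6] T [-0.013 -0.176  0.006] gap 0.998
fences
(np.int32(2068), array([ 82.1, 148.5]), 0.0382, (579.7, 102.4), (162.3, 41.5), -5.87)
(np.int32(1767), array([171.8, 150.6]), 0.0383, (580.0, 3.2), (162.5, 41.3), -5.42)
(np.int32(640), array([261.9, 116.6]), 0.0373, (601.5, -98.0), (99.7, 6.8), -0.04)
blade
(np.int32(1654), array([ 48.4, 113.8]), 0.079, (606.7, 110.8), (109.9, 11.8), -0.12)
(np.int32(1412), array([150.7, 112.8]), 0.0791, (607.2, 11.2), (109.5, 11.0), -0.5)
(np.int32(1213), array([253.3, 112.5]), 0.0792, (606.7, -88.4), (109.8, 9.6), -0.09)
```

View pics/w20.png

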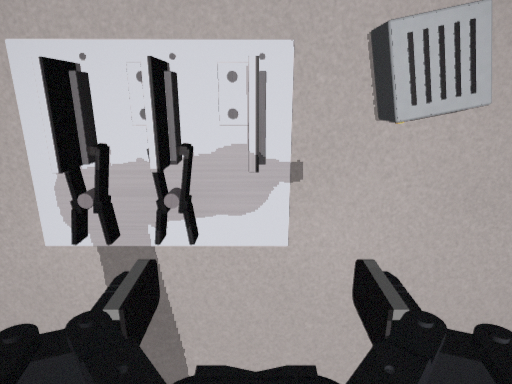

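Request:
apply_moves --pt "-1 -0.005 0.035 0 0" --pt "-1 -0.01 0.07 0 0" --pt "-1 -0.015 0.105 0 0" --pt "-1 -0.02 0.14 0 0" --pt "-1 -0.025 0.175 0 0" --pt "-1 -0.03 0.21 0 0" --pt "-1 -0.035 0.245 0 0" --pt "-1 -0.04 0.28 0 0" --pt "-1 -0.045 0.315 0 0" --pt "-1 -0.05 0.35 0 0" --pt "-1 -0.05 0.385 0 0" --pt "-1 -0.05 0.42 0 0"

```text
time_s: 42.15
ee_pos: [0.4982, 0.3315, 0.2334]
tcp_rot: [2.215, -2.225, 0.0]
force: [1.5, -0.2, 0.2]
finger_gap: 1.0
```

Request:
apply_moves --pt "-1 0 0.02 0 0" --pt "-1 0 0.02 0 0" --pt "-1 0 0.02 0 0" --pt "-1 0 0.02 0 0"

```text
time_s: 42.48
ee_pos: [0.4986, 0.3493, 0.2335]
tcp_rot: [2.214, -2.226, 0.0]
force: [0.0, -0.1, 0.2]
finger_gap: 0.997
```

```bash
python3 st.py; python3 - <<'E'
from clip import *
s=snap('wrist','w21')
for roi in ((.33,.6,.32,.52),):
    d=clipfind(s,roi); print(d)
    p=np.array(d['pivot'][2][:2]) if d['pivot'] else np.array(d['c'])/1000; a=np.radians(d['yaw']); u=np.array([np.cos(a),np.sin(a)]); c=np.array(d['c'])/1000
    print('along',np.dot(p-c,u),'across',np.dot(p-c,[-u[1],u[0]]),'grasp36',c-.041*u)
E
```

```text
t 42.48 j [ 0.877  0.341  0.013 -0.    -1.245  0.689] p [0.4986 0.3493 0.2335] yaw -90.29 F [ 0.  -0.1  0.2] T [-0.056  0.057  0.035] gap 0.997
{'c': (447.1, 419.1), 'size': (116.7, 61.5), 'yaw': 2.79, 'pivot': (np.int32(164), array([196.3, 210.4]), array([0.4412, 0.4193, 0.031 ])), 'z': array([0.0266, 0.0303])}
along -0.005883271334430229 across 0.00048694805212849983 grasp36 [0.4061486  0.41710431]
```

View pics/w21.png

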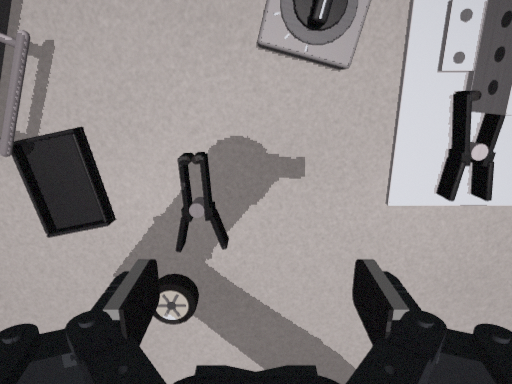

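Request:
apply_moves --pt "-1 -0.03 0.02 0 0.03" --pt "-1 -0.065 0.045 -0.01 0.063" --pt "-1 -0.093 0.067 -0.035 0.063" --pt "-1 -0.093 0.067 -0.07 0.063" --pt "-1 -0.093 0.067 -0.11 0.063" --pt "-1 -0.093 0.067 -0.15 0.063" --pt "-1 -0.093 0.067 -0.19 0.063" --pt "-1 -0.093 0.067 -0.22 0.063" --pt "-1 -0.093 0.067 -0.24 0.063" --pt "-1 -0.093 0.067 -0.255 0.063" --pt "-1 -0.093 0.067 -0.255 0.063" --pt "-1 -0.093 0.067 -0.255 0.063"

```text
time_s: 43.53
ee_pos: [0.4062, 0.4159, -0.0206]
tcp_rot: [2.283, -2.156, 0.001]
force: [-0.5, 0.6, 0.6]
finger_gap: 0.999
```

Request:
apply_moves --pt "1 0 0 0 0" --pt "1 0 0 0 0" --pt "1 0 0 0 0" --pt "1 0 0 0 0" --pt "1 0 0 0 0" --pt "1 0 0 0 0" --pt "1 0 0 0 0" --pt "1 0 0 0 0" --pt "1 0 0 0 0" --force 50

```text
time_s: 44.28
ee_pos: [0.4073, 0.4187, -0.0166]
tcp_rot: [-2.283, 2.15, 0.0]
force: [-1.5, -1.4, 13.4]
finger_gap: 0.378
```

```bash
python3 st.py; python3 heldclip.py
```

```text
t 44.28 j [ 1.077  0.56  -0.348  0.002 -0.657  0.552] p [ 0.4073  0.4187 -0.0166] yaw -86.58 F [-1.5 -1.4 13.4] T [-0.696  0.228 -0.026] gap 0.378
pivot 1650 [255.82787879 193.05575758] [0.4469 0.4212 0.0286] [-0.0004 -0.0399 -0.045 ]
tip tool y [-0.1001 -0.0928 -0.0812] x [-0.0304  0.0303]
hc4433
```

Request:
apply_moves --pt "1 0 0 0.03 0" --pt "1 0 0 0.065 0" --pt "1 0 0 0.1 0" --pt "1 0 -0.033 0.1 -0.03" --pt "1 0 -0.066 0.1 -0.063" --pt "1 0 -0.1 0.1 -0.063" --pt "1 0 -0.133 0.1 -0.063" --pt "1 -0.002 -0.166 0.1 -0.063" --pt "1 -0.002 -0.2 0.1 -0.063" --pt "1 -0.002 -0.233 0.1 -0.063" --pt "1 -0.002 -0.266 0.1 -0.063" --pt "1 -0.002 -0.3 0.1 -0.063"

```text
time_s: 45.33
ee_pos: [0.4037, 0.1157, 0.0805]
tcp_rot: [-2.215, 2.224, -0.0]
force: [0.8, -1.1, -0.7]
finger_gap: 0.376
```

Request:
apply_moves --pt "1 0 -0.033 0 0" --pt "1 0 -0.066 0 0" --pt "1 0 -0.1 0 0" --pt "1 0 -0.133 0 0" --pt "1 0 -0.166 0 0" --pt "1 0 -0.19 0 0" --pt "1 0 -0.2095 0 0" --pt "1 0 -0.2095 0 0" --pt "1 0 -0.2095 0 0" --pt "1 0 -0.2095 -0.035 0" --pt "1 0 -0.2095 -0.07 0" --pt "1 0 -0.2095 -0.083 0"

```text
time_s: 46.33
ee_pos: [0.4017, -0.092, -0.0058]
tcp_rot: [2.214, -2.225, -0.004]
force: [-0.3, -0.2, -1.2]
finger_gap: 0.381
```

Request:
apply_moves --pt "1 0 0 0 0" --pt "1 0 0 0 0" --pt "1 0.01 0 0 0" --pt "1 0.02 0 0 0" --pt "1 0.03 0 0 0" --pt "1 0.035 0 0 0" --pt "1 0.035 0 0 0"

```text
time_s: 46.92
ee_pos: [0.4415, -0.0923, -0.0028]
tcp_rot: [-2.215, 2.225, -0.003]
force: [0.5, -0.6, -0.6]
finger_gap: 0.379
```

```bash
python3 st.py; python3 heldclip.py
```

```text
t 46.92 j [ 0.156  0.379 -0.666  0.    -0.523  1.41 ] p [ 0.4415 -0.0923 -0.0028] yaw -90.27 F [ 0.5 -0.6 -0.6] T [0.004 0.022 0.01 ] gap 0.379
pivot 1500 [255.47666667 191.63266667] [ 0.4818 -0.0921  0.0426] [-0.0006 -0.042  -0.0457]
tip tool y [-0.1072 -0.0946 -0.0827] x [-0.0872  0.0295]
hc4696
```

Request:
apply_moves --pt "1 0.008 -0.0005 0 0" --pt "1 0.016 -0.0005 0 0" --pt "1 0.024 -0.0005 0 0" --pt "1 0.031 -0.0005 0 0" --pt "1 0.035 -0.0005 0 0" --pt "1 0.035 -0.0005 -0.002 0" --pt "1 0.035 -0.0005 -0.002 0" --pt "1 0.035 -0.0005 -0.002 0"

```text
time_s: 47.63
ee_pos: [0.4731, -0.0931, -0.0059]
tcp_rot: [2.215, -2.226, -0.001]
force: [-0.4, 0.3, -1.0]
finger_gap: 0.379
```

```bash
python3 st.py; python3 heldclip.py; ls -t pics | head -1
```

```text
t 47.63 j [ 0.143  0.424 -0.59  -0.    -0.559  1.423] p [ 0.4731 -0.0931 -0.0059] yaw -90.29 F [-0.4  0.3 -1. ] T [-0.025  0.032  0.001] gap 0.379
pivot 1360 [255.71691176 190.01176471] [ 0.5143 -0.0929  0.0393] [-0.0004 -0.0411 -0.0451]
tip tool y [-0.1045 -0.0921 -0.081 ] x [-0.0919  0.0296]
hc4768
hc4768.png
```

View pics/hc4768.png

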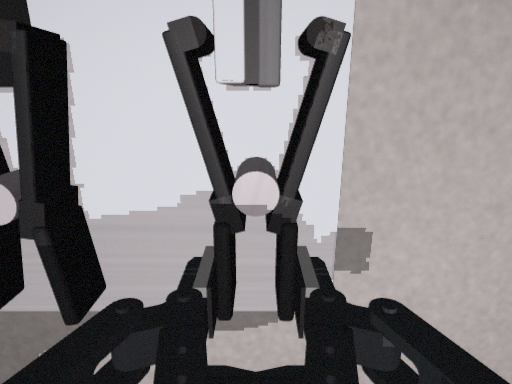

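Request:
apply_moves --pt "0.2 0 0 0 0" --pt "0.1 0 0 0 0" --pt "0 0 0 0 0" --pt "-0.1 0 0 0 0" --pt "-0.2 0 0 0 0" --pt "-0.3 0 0 0 0" --pt "-0.5 0 0 0 0" --pt "-1 0 0 0 0" --pt "-1 0 0 0 0" --pt "-1 0 0 0 0" --pt "-1 0 0 0 0"

```text
time_s: 48.6
ee_pos: [0.4738, -0.0931, -0.0055]
tcp_rot: [2.216, -2.227, 0.0]
force: [0.9, 0.1, 0.2]
finger_gap: 0.996
```

```bash
python3 st.py; python3 -c "
from h import *
snap('wrist','w22')"
```

```text
t 48.6 j [ 0.143  0.423 -0.589  0.    -0.559  1.423] p [ 0.4738 -0.0931 -0.0055] yaw -90.28 F [0.9 0.1 0.2] T [-0.035  0.016  0.052] gap 0.996
```

View pics/w22.png

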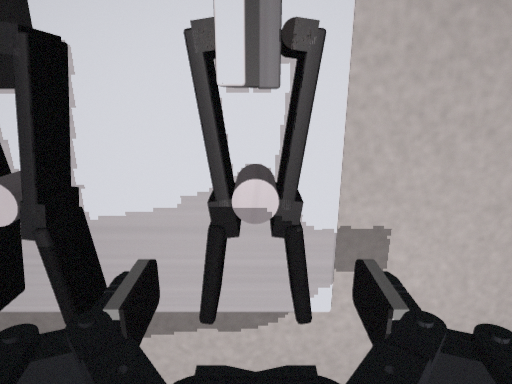

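Request:
apply_moves --pt "-1 0 0 0.035 0" --pt "-1 0 0 0.075 0" --pt "-1 0 0 0.115 0" --pt "-1 0 0 0.155 0" --pt "-1 0.01 0.02 0.19 0" --pt "-1 0.025 0.04 0.22 0" --pt "-1 0.04 0.06 0.245 0" --pt "-1 0.06 0.09 0.245 0" --pt "-1 0.073 0.12 0.245 0" --pt "-1 0.073 0.12 0.245 0" --pt "-1 0.073 0.12 0.245 0" --pt "-1 0.073 0.12 0.245 0"

```text
time_s: 49.65
ee_pos: [0.5463, 0.0269, 0.239]
tcp_rot: [2.216, -2.226, -0.001]
force: [-0.3, -0.8, -0.5]
finger_gap: 1.003
```

```bash
python3 st.py; python3 - <<'E'
from meas import *
s=snap('wrist','w23')
print('blade');[print(o) for o in clusters(s,.072,.088,60,roi=(.4,.75,-.2,.35))]
E
```

```text
t 49.65 j [ 0.346  0.23  -0.129 -0.    -1.213  1.221] p [0.5463 0.0269 0.239 ] yaw -90.25 F [-0.3 -0.8 -0.5] T [-0.032 -0.008  0.03 ] gap 1.003
blade
(np.int32(1462), array([167. , 104.4]), 0.0791, (607.1, 111.3), (109.5, 10.6), -0.3)
(np.int32(1302), array([272.2, 103.4]), 0.0792, (607.5, 11.4), (109.2, 10.2), -0.13)
(np.int32(1582), array([377.7, 103. ]), 0.079, (607.1, -88.5), (109.8, 11.3), -0.15)
```

View pics/w23.png

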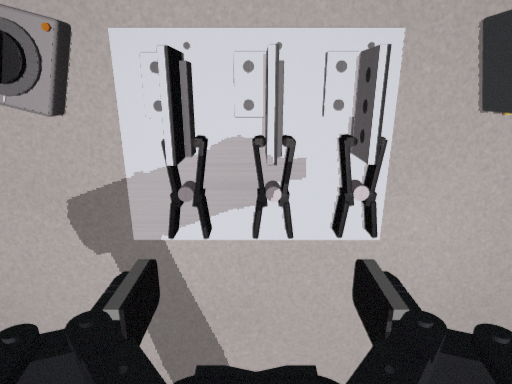

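Request:
apply_moves --pt "-1 0.015 0.035 0 -0.03" --pt "-1 0.03 0.07 0 -0.06" --pt "-1 0.045 0.105 0 -0.1" --pt "-1 0.06 0.14 0 -0.14" --pt "-1 0.075 0.175 0 -0.18" --pt "-1 0.09 0.21 0 -0.21" --pt "-1 0.1 0.24 0 -0.237" --pt "-1 0.1095 0.26 0 -0.237" --pt "-1 0.1095 0.26 0 -0.237" --pt "-1 0.1095 0.26 -0.03 -0.237" --pt "-1 0.1095 0.26 -0.065 -0.237" --pt "-1 0.1095 0.26 -0.1 -0.237"

```text
time_s: 50.7
ee_pos: [0.6565, 0.2856, 0.1396]
tcp_rot: [-1.934, 2.473, -0.0]
force: [-0.2, -0.1, 0.1]
finger_gap: 0.999
```

Request:
apply_moves --pt "-1 0 0 0 0" --pt "-1 0 0 -0.035 0" --pt "-1 0 0 -0.07 0" --pt "-1 0 0 -0.1 0" --pt "-1 0 0 -0.117 0" --pt "-1 0 0 -0.117 0" --pt "-1 0 0 -0.117 0"

```text
time_s: 51.28
ee_pos: [0.6572, 0.2862, 0.0238]
tcp_rot: [-1.937, 2.473, -0.002]
force: [-0.5, 0.3, 0.4]
finger_gap: 1.002
```

```bash
python3 st.py; python3 -c "
from h import *
snap('wrist','w24')"
```

```text
t 51.28 j [ 0.636  0.688  0.054  0.001 -0.936  0.692] p [0.6572 0.2862 0.0238] yaw -103.87 F [-0.5  0.3  0.4] T [ 0.09  -0.016 -0.012] gap 1.002
```

View pics/w24.png

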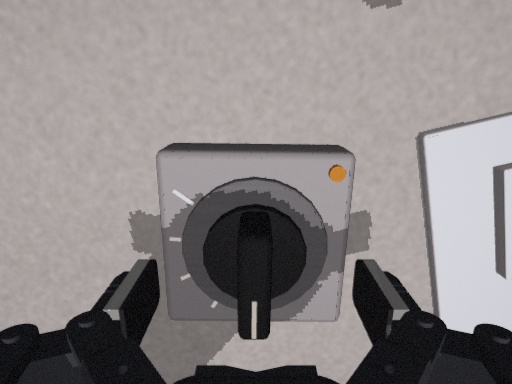

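Request:
apply_moves --pt "1 0 0 0 0" --pt "1 0 0 0 0" --pt "1 0 0 0 0" --pt "1 0 0 0 0" --pt "1 0 0 0 0" --pt "1 0 0 0 0" --pt "1 0 0 0 0" --pt "1 0 0 0 0" --pt "1 0 0 0 0" --pt "1 0 0 0 0" --force 40

```text
time_s: 52.17
ee_pos: [0.6564, 0.2871, 0.023]
tcp_rot: [-1.937, 2.473, 0.0]
force: [-1.2, 0.6, 3.3]
finger_gap: 0.161
```

Request:
apply_moves --pt "1 0 0 0 -0.1" --pt "1 0 0 0 -0.2" --pt "1 0 0 0 -0.3" --pt "1 0 0 0 -0.4" --pt "1 0 0 0 -0.5" --pt "1 0 0 0 -0.6" --pt "1 0 0 0 -0.7" --pt "1 0 0 0 -0.8" --pt "1 0 0 0 -0.9" --pt "1 0 0 0 -1.0" --pt "1 0 0 0 -1.1" --pt "1 0 0 0 -1.2"

```text
time_s: 53.17
ee_pos: [0.657, 0.2877, 0.023]
tcp_rot: [-0.198, 3.133, 0.001]
force: [-0.4, 1.3, 1.4]
finger_gap: 0.157
```

```bash
python3 st.py
```

```text
t 53.17 j [ 0.638  0.689  0.053  0.001 -0.933 -0.512] p [0.657  0.2877 0.023 ] yaw -172.78 F [-0.4  1.3  1.4] T [ 0.308 -0.044  0.096] gap 0.157
```

Request:
apply_moves --pt "1 0 0 0 -0.1" --pt "1 0 0 0 -0.2" --pt "1 0 0 0 -0.3" --pt "1 0 0 0 -0.4" --pt "1 0 0 0 -0.5" --pt "1 0 0 0 -0.6" --pt "1 0 0 0 -0.7" --pt "1 0 0 0 -0.8" --pt "1 0 0 0 -0.9" --pt "1 0 0 0 -0.95" --pt "1 0 0 0 -0.95"

```text
time_s: 54.08
ee_pos: [0.6576, 0.2875, 0.023]
tcp_rot: [1.252, 2.879, 0.003]
force: [2.7, 1.3, 1.2]
finger_gap: 0.155
```

```bash
python3 st.py
```

```text
t 54.08 j [ 6.370e-01  6.890e-01  5.400e-02  1.000e-03 -9.320e-01 -1.458e+00] p [0.6576 0.2875 0.023 ] yaw 132.99 F [2.7 1.3 1.2] T [ 0.129 -0.712 -0.051] gap 0.155
```

Request:
apply_moves --pt "1 0 0 0 -0.05" --pt "1 0 0 0 -0.08" --pt "1 0 0 0 -0.08" --pt "1 0 0 0 -0.08"

```text
time_s: 54.42
ee_pos: [0.6577, 0.2874, 0.023]
tcp_rot: [1.36, 2.829, 0.003]
force: [4.1, 0.1, 0.8]
finger_gap: 0.156
```

```bash
python3 st.py
```

```text
t 54.42 j [ 0.637  0.689  0.053  0.002 -0.932 -1.535] p [0.6577 0.2874 0.023 ] yaw 128.64 F [4.1 0.1 0.8] T [ 0.078 -1.159  0.785] gap 0.156
```

Request:
apply_moves --pt "-1 0 0 0 0" --pt "-1 0 0 0 0" --pt "-1 0 0 0 0" --pt "-1 0 0 0 0" --pt "-1 0 0 0.04 0" --pt "-1 0 0 0.08 0" --pt "-1 0 0 0.12 0" --pt "-1 0 -0.02 0.16 0.1" --pt "-1 -0.02 -0.05 0.2 0.2" --pt "-1 -0.03 -0.08 0.22 0.3" --pt "-1 -0.04 -0.1 0.22 0.4" --pt "-1 -0.04 -0.1 0.22 0.4"

```text
time_s: 55.42
ee_pos: [0.6152, 0.1834, 0.2473]
tcp_rot: [0.778, 3.04, 0.005]
force: [-0.2, 0.4, -0.9]
finger_gap: 1.0
```

Request:
apply_moves --pt "-1 0 0 0 0.1" --pt "-1 0 0 0 0.2" --pt "-1 0 0 0 0.3" --pt "-1 0 0 0 0.4" --pt "-1 0 0 0 0.4" --pt "-1 0 0 0 0.4"

```text
time_s: 55.92
ee_pos: [0.6159, 0.1871, 0.2419]
tcp_rot: [-0.163, -3.136, 0.001]
force: [0.4, 0.4, 0.5]
finger_gap: 0.997
```

```bash
python3 st.py; python3 - <<'E'
from meas import *
s=snap('wrist','w25'); s2=snap('top','t25'); snap('scene','s25')
print('blade');[print(o) for o in clusters(s,.066,.088,60,roi=(.4,.75,-.2,.35))]
im=cv2.cvtColor(s2['image'],cv2.COLOR_RGB2BGR)
cv2.imwrite('pics/t25z.png',cv2.resize(im[90:290,80:480],None,fx=2,fy=2,interpolation=cv2.INTER_CUBIC))
E
```

```text
t 55.92 j [ 0.546  0.397  0.118 -0.    -1.293 -0.649] p [0.6159 0.1871 0.2419] yaw 174.04 F [0.4 0.4 0.5] T [ 0.029 -0.001  0.014] gap 0.997
blade
(np.int32(1308), array([256.1,  91.3]), 0.0792, (607.1, 111.5), (110.4, 10.0), -0.24)
(np.int32(532), array([228.6, 258.2]), 0.073, (656.2, 287.2), (49.2, 14.4), 39.42)
```

View pics/w25.png

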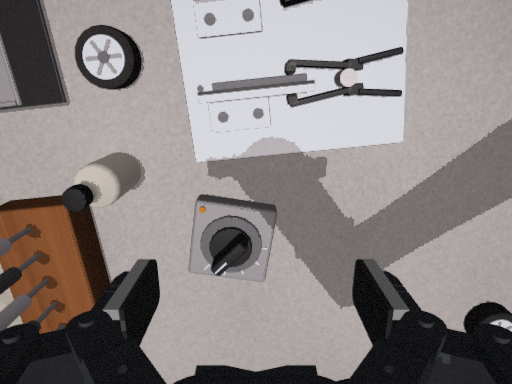

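View pics/t25z.png

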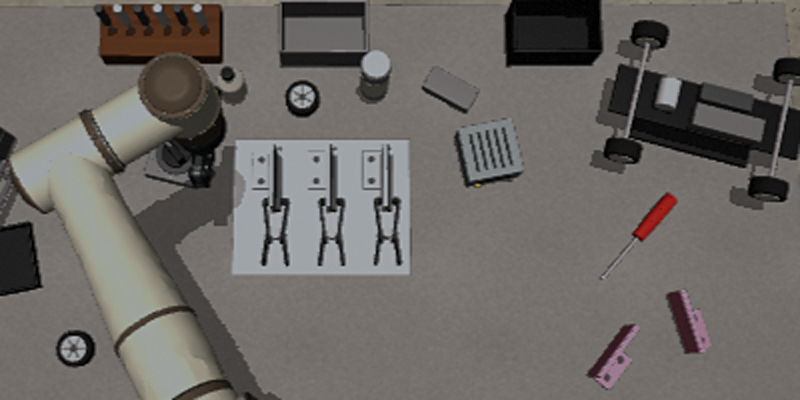

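```bash
python3 -c "
from bench import manip
print(manip.sign_off())"
```

```text
the job is handed in; nothing more can be done
None
```

The job is done and handed in at about 56 s of the 210 s allowed; the sign-off gives no verdict.

**What I did**
- I turned the dial anticlockwise to its off stop.
- All three stays were present. I stood them at fences 3, 2 and 1, black face against the fence and tab to the front.
- I put one clip over each from the front, on the tab and the fence's front end.
- With all three clamped, I turned the dial clockwise to its full stop.

**Last checks**
- **Stays:** the blades measured upright at (607, 111), (607, 11) and (607, −88) mm. They are within about 0.5° of the fence line and about 1 mm of where they should be.
- **Clips:** all three showed closed over tab and fence.
- **Dial:** it turned 126.6°, about 2.21 rad against a range of 2.2. A rise in torque marked the stop at both ends.
- **Bystanders:** in the last top view, those in sight and the two pink look-alikes looked to be where they started. I did not measure their positions.

**Disagreements**
- **Fingertips:** they stand about 30 mm behind the reported tool point, not 14 mm ahead as stated. My first grip on the dial closed above the bar without touching it. I measured the difference in the wrist view and allowed for it from then on.
- **Top camera:** it disagreed with the wrist camera by up to about 5 mm, so I used the wrist camera for placing.

No knocked clip was noticed. At hand-in the gripper was open and clear of everything.

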